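Snug the clamp-on lid holder and set up the rooftop cooking bench

TASK

Get the bench ready for cooking: turn the handle of the lid holder's screw clamp clockwise until its pad meets the board and snug it firmly by feel without forcing it; only then take the lid off the pot and lay it level, knob up, in the holder's cradle. Stand every wooden spatula from the mat in the glass tumbler where it stands, handle down, leaning on the side of the rim away from the gas ring, and leave the pot and the other things on the board alone.

Things in the scene. Friction and masses are not known exactly. Their poses are not given: they have to be found in the camera images.
- handle_bar (a point): centre of the lid holder clamp's handle at the board's far edge, 105 mm up: a flat steel cross-bar 90 mm long, 12 mm thick, 26 mm high on an upright screw. x along the bar, z up along the screw. The nut and top arm lie 39 mm and more below; nothing stands within 65 mm of the screw at handle height. Sinks 1.3 mm per rad as it is tightened.
- clamp_pad (a point): centre of the underside of the clamp's round steel pad (30 mm diameter) under the screw.
- clamp_screw (a joint): angle of the clamp's screw, rad, grows as the handle is turned clockwise seen from above (tightening). Below 0 the round pad under the screw is clear of the board (1.3 mm per rad, starts 2.5 to 4.5 rad open); at 0 the pad meets the board and the screw itself stops. Turning it free takes about 0.1 N m at the handle.
- clamp_handle (a joint): how far the handle has been wound on after the pad met the board, rad (0 to start, and while the screw turns free). The feel while turning: 0.25 N m just after the pad meets the board, then 0.8 N m more per rad. Let go, friction keeps it at up to 0.3 rad (it eases back if wound further). Snug is 0.12 rad or more (about 0.35 N m and up); forced is beyond 1.2 rad (about 1.2 N m).
- cradle (a point): centre of the lid holder's cradle, where a lid's underside lies: three level steel prongs 84 mm above the board, with upturned tips (up to 106 mm high) 97 mm from this point, which lies 180 mm from the screw along the board's edge to the robot's right (-y) and 20 mm nearer the robot. x away from the robot, z up.
- lid_knob (a point): centre of the black round knob (30 mm diameter; top 13 mm above, foot 12 mm below this point) of the round steel pot lid, 162 mm diameter; the lid's underside (a 132 mm lip, 6 mm deep) lies 42 mm below, its flange 32 to 36 mm below, its dome up to 16 mm below. It starts on the pot, lip inside the mouth. z up when the lid lies level.
- lid_base (a point): centre of the lid's underside (42 mm below the knob's centre).
- pot: handle-less aluminium pot (dekchi) standing on the gas ring, 166 mm diameter, 95 mm high; origin at the centre of its underside.
- gas_ring: single gas ring, a grey steel case 200 mm square with a pan support 85 mm high; origin at the centre of its underside, z up. The tumbler stands off its -y side (to the robot's right).
- tumbler: clear glass tumbler, 84 mm across the rim (34 mm inner radius near the middle, 38 mm at the rim, 30 mm at the inner floor), 105 mm high, inner floor 5 mm above its underside; origin at the centre of its underside, z up, its -y axis points away from the gas ring.
- spatula1_mid (a point): centre of a wooden spatula, 200 mm long: handle 16 mm wide, 10 mm thick, from 100 mm on the -x side of this point to 40 mm on its +x side, then a flat blade about 42 mm wide, 8 mm thick. Balances 15 mm on the +x side. x along it towards the blade, z through its thickness. Starts flat on the 3 mm mat, 5 mm above it, blade towards the robot. May be absent.
- spatula1_blade (a point): middle of that spatula's blade end (100 mm from its centre along +x).
- spatula2_mid (a point): centre of spatula2, the same kind of spatula as spatula1 (same sizes and axes). May be absent.
- spatula2_blade (a point): middle of that spatula's blade end (100 mm from its centre along +x).
- spatula3_mid (a point): centre of spatula3, the same kind of spatula as spatula1 (same sizes and axes). May be absent.
- spatula3_blade (a point): middle of that spatula's blade end (100 mm from its centre along +x).
- spatula4_mid (a point): centre of spatula4, the same kind of spatula as spatula1 (same sizes and axes). May be absent.
- spatula4_blade (a point): middle of that spatula's blade end (100 mm from its centre along +x).
- mat: bamboo mat 240 x 300 mm, 3 mm thick, fixed, on which the spatulas lie side by side; origin under its centre.
- spice_tin: closed round steel tin, 83 mm diameter, 76 mm high; leave it. Origin under its centre.
- plate: cream melamine plate, 220 mm; leave it. Origin under its centre.
- ladle: aluminium ladle lying on the board, 270 mm; leave it.
- small_bowl: small steel bowl, 100 mm; leave it. Origin under its centre.
Things that resemble listed ones, but are neither listed nor needed, are in the scene too. What is shaped like the tumbler but green is not meant.

How it is judged:
By the outcome, as a careful person would: the job done as asked, in the order asked, and still so for the second after the job is handed in, with the robot touching nothing.
Of spatula1, spatula2, spatula3, spatula4 only 2 to 3 are there at a start; the rules pass over those that are not, and their reading is None.
At some moment in a run one of spatula1, spatula2, spatula3, spatula4 may be knocked a few centimetres aside while the robot is not near it.
It also fails if it takes over 210 s, if anything falls off the work surface, if the arm or the gripper's body presses on something with over 40 N, if the wrist force passes 120 N, or if a joint passes its speed limit or range.

ROBOT

A 6-joint arm with a two-finger parallel gripper is mounted at the origin on the work surface. World frame = base frame: x ahead of the robot, y to its left, z up, the work surface at z = 0. Lengths are in m, angles in rad, forces in N, time in s.
With the tool pointing down it reaches from about 0.3 to 0.875 m from the base axis. Payload 6.4 kg.
Tool frame: the origin (TCP) lies midway between the tips of the shut fingers; the grasp point (between the pads) lies 19 mm behind it (ctrl.hold_point_z is the distance from the TCP to the grasp point, in m); z points along the fingers, y is the line along which they close (so a half turn about z gives the same grasp; the last joint's range is limited). The gripper opens to 85 mm and grips with 20 to 120 N. Pads are 22 mm wide; open, the fingers measure 114 mm over their backs; the gripper's body (76 mm by 85 mm) begins 54 mm behind the grasp point. The pads swing forward as they close: fully open they stand 13 mm farther back than shut.
Start: joints at [-1.49, 0.181, 1.607, -0, 1.354, -0.206], TCP at [0.163, -0.552, 0.231] pointing down, gripper open.
Joint ranges: [-2.99, 2.99], [-0.89, 2.07], [0.3, 2.58], [-1.14, 4.28], [0, 2.63], [-3.12, 3.12]. Speed limits (rad/s): [2.57, 2.57, 3.01, 3.14, 3.14, 3.14].

INTERFACE

Orientations are given as a unit quaternion [w, x, y, z].
In Python, from bench import ctrl gives the robot as it stands.
- The arm moves only by the tool carry_out, never from a script. Its argument "plan" is text: rows parted by semicolons, each of 6 numbers parted by spaces: the shift along the tool's x, y, z as a fraction of full scale, then the turn, a rotation vector about the tool's x, y, z as a fraction of full scale. A call has exactly 8 rows; each row shifts and turns the commanded pose from where the row before left it, along the tool's axes as they then stand; what a row does not reach is not made up. Full scale, the value 1, is 40 mm for a shift and 0.1 rad for a turn. A row lasts 1/12 s, in which the tool goes at most 41.7 mm and 7.16 degrees, less where a joint would pass 70% of its speed; a pose out of reach is approached as far as the arm can. A call with a number of a shift or a turn outside -1 to 1 is refused whole. A call with a gripper value outside its range is refused whole. "claw" is the gripper's target within -1 to 1 (shut at 1, half-way at 0, fully open at -1), set as the call begins (left out, the last holds). The fingers move at their own pace and stop on an object; the grip force is fixed at half the most. Time passes only in rows, so rows that do not move let the fingers close, or fill a call up. It gives the time, the measured TCP pose, the force, the opening and the grip force at its end, in the units of the state.
- ctrl.get_obs(): the state, without advancing time (a new reading comes with each control period).
- ctrl.camera(name): name is "side" or "top"; returns a dict with "pixels" (480x640x3 uint8, red, green, blue), "mtx" (3x3 intrinsics, pixels), "R" (3x3) and "t" (3): a world point X has camera coordinates R X + t. Camera axes: x right, y down, z forward; pixel columns grow to the right and rows downward; lengths in m; the calibration is good to about 2 mm. A picture is of the moment at which its call begins. There is no depth.
- ctrl.hand_in(): hands the job in; it is judged then, once.
The state is a dict: "time_s": time; "q": joint angles; "dq": joint speeds; "joint_efforts": joint torques, N m; "eef_pos": TCP position; "eef_rot": TCP orientation; "wrist_force": force on the tool from outside, world axes, zero at the start; "torque": the same for the moment, N m; "opening": opening from 0.0 (shut) to 1.0 (fully open); "grasp_force": force on a finger pad.
Only numpy, scipy, OpenCV 4.12 (cv2) and the standard library are available. Lean on these libraries where they do the work, as an engineer would, in place of code of your own. Each camera call takes 0.05 s, during which the arm holds its last target. There are 200 camera calls.

## Working session

There is one attempt and no reset: what is moved stays moved. The work goes in short steps, Python scripts to look and compute and a tool call to move; the robot and the scene stay as the last step left them, time stands still between calls to the robot, and variables do not carry over. Pictures are saved under pics/ and viewed, at most 14 in all, crops included, and the job is handed in when it is done.

Besides the shell and the picture viewer there is one more tool, called after "Request:" as a command line: name --argument value ..., lists and objects as JSON in quotes. carry_out: Moves the arm, as the interface text tells. Shift numbers are shares of 40 mm and turn numbers shares of 0.1 rad, none past 1 either way. Its arguments: {"type":"object","properties":{"plan":{"type":"string"},"claw":{"type":"number"}},"required":["plan"]}

```bash
mkdir -p pics; ls; python3 - <<'E'
from bench import ctrl
import cv2,numpy as np
for n in("top","side"):
    c=ctrl.camera(n);cv2.imwrite(f"pics/{n}0.png",c["pixels"][:,:,::-1]);print(n,c["mtx"].tolist(),np.round(c["R"],4).tolist(),np.round(c["t"],4).tolist())
o=ctrl.get_obs();print(o, ctrl.hold_point_z)
E
```

```text
pics
top [[513.2119749444123, 0.0, 317.1774901789242], [0.0, 513.2119749444123, 246.04370770501177], [0.0, 0.0, 1.0]] [[0.0068, -1.0, 0.0024], [-0.9788, -0.0072, -0.2049], [0.2049, -0.0009, -0.9788]] [-0.0842, 0.4388, 1.5452]
side [[617.9857566250612, 0.0, 319.8572674910088], [0.0, 617.9857566250612, 235.9870234760904], [0.0, 0.0, 1.0]] [[0.9475, -0.3188, -0.0235], [-0.1819, -0.4772, -0.8597], [0.2628, 0.8189, -0.5102]] [-0.465, 0.1612, 1.7866]
{'time_s': 0.1, 'q': array([-1.49028904e+00,  1.81464309e-01,  1.60785906e+00, -1.81643916e-05,
        1.35378474e+00, -2.06301560e-01]), 'dq': array([ 0.00047296, -0.00214006, -0.00190286, -0.00011197,  0.00165345,
        0.00129068]), 'joint_efforts': array([ 1.09252280e-03, -4.45874619e+01, -3.52237666e+01, -2.84555654e-04,
        4.11490983e-03,  3.09734361e-06]), 'eef_pos': array([ 0.16263535, -0.55103263,  0.23049926]), 'eef_rot': array([-7.56790023e-04,  9.89734630e-01,  1.42915318e-01,  3.87775322e-05]), 'wrist_force': array([ 0.62934831, -0.77749907, -0.42210424]), 'torque': array([ 0.02002621,  0.0358483 , -0.05440999]), 'grasp_force': 0.0, 'opening': 0.9986204232948698} 0.0187
```

View pics/top0.png

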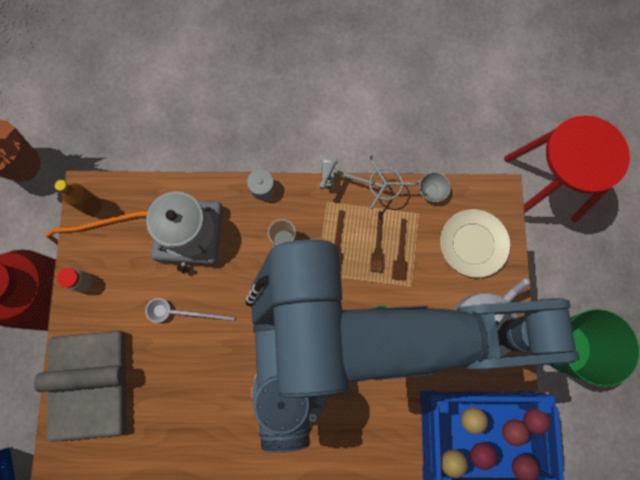

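View pics/side0.png

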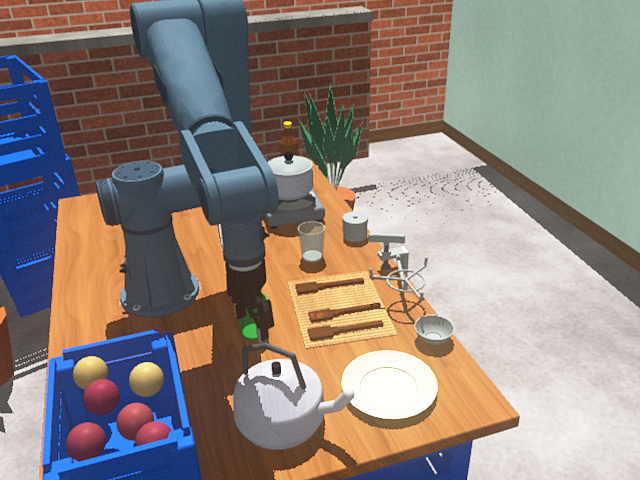

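Top view: pot and lid are at (175,220), with the knob at (172,215). The clear tumbler is at (281,233), the clamp handle at (328,175) and the cradle hub at (387,187). Three spatulas lie on the mat at columns ~340, 378 and 401. The other tumbler-shaped thing is the green one at side (252,325), which is not the one meant. Next, enlarged crops.

```bash
cat > h.py <<'E'
import cv2,numpy as np
from scipy.spatial.transform import Rotation as Ro
from bench import ctrl
K=dict(top=np.array([[513.212,0,317.1775],[0,513.212,246.0437],[0,0,1]]),side=np.array([[617.9858,0,319.8573],[0,617.9858,235.987],[0,0,1]]))
def cams(): 
    return {n:ctrl.camera(n) for n in("top","side")}
def ray(c,u,v):
    d=c["R"].T@np.linalg.solve(c["mtx"],[u,v,1]);return -c["R"].T@c["t"],d
def onz(c,u,v,z):
    o,d=ray(c,u,v);return o+d*(z-o[2])/d[2]
def tri(c,a,b):
    P=[c[n]["mtx"]@np.c_[c[n]["R"],c[n]["t"]] for n in("top","side")]
    X=cv2.triangulatePoints(P[0],P[1],np.float64(a),np.float64(b)).ravel();return X[:3]/X[3]
def proj(c,X):
    p=c["mtx"]@(c["R"]@np.array(X)+c["t"]);return p[:2]/p[2]
def crop(c,x0,y0,x1,y1,k,name):
    im=c["pixels"][y0:y1,x0:x1,::-1];cv2.imwrite("pics/"+name,cv2.resize(im,None,fx=k,fy=k,interpolation=cv2.INTER_CUBIC))
def tool():
    o=ctrl.get_obs();q=o["eef_rot"];return o,o["eef_pos"],Ro.from_quat([q[1],q[2],q[3],q[0]])
def delta(p,R):
    """shift in the current tool axes (units of 40mm) and turn (units of .1rad)"""
    o,p0,R0=tool()
    print("shift",np.round(R0.inv().apply(np.array(p)-p0)/.04,2),"turn",np.round((R0.inv()*R).as_rotvec()/.1,2),"pos",np.round(p0,4),"t",o["time_s"],"F",np.round(o["wrist_force"],1),"open",round(o["opening"],3),"g",round(o["grasp_force"],1))
E
python3 - <<'E'
from h import *
c=cams();crop(c["top"],250,155,450,295,4,"t1.png");crop(c["side"],275,215,445,345,4.6,"s1.png")
E
```

```text
(no output)
```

View pics/t1.png

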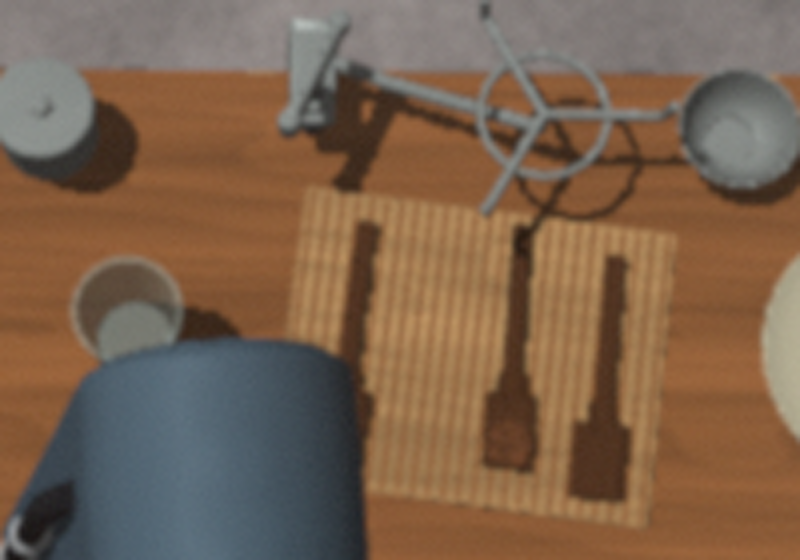

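View pics/s1.png

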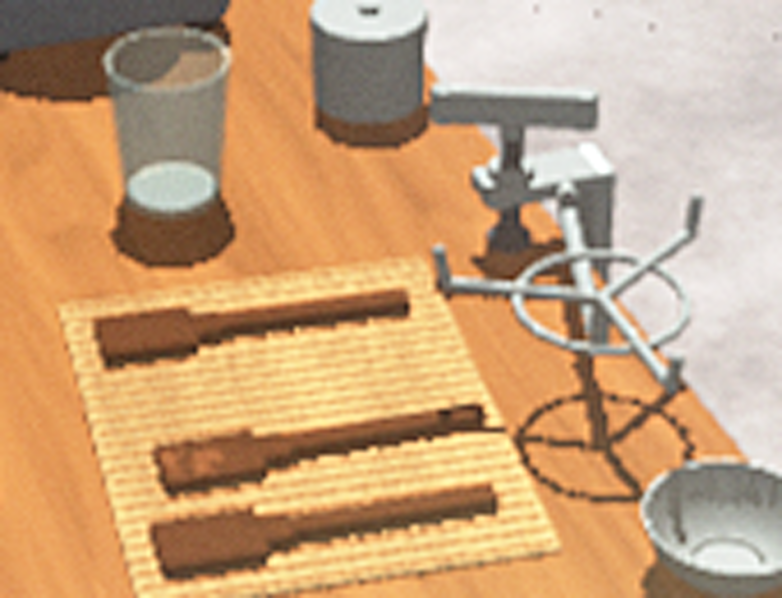

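```bash
python3 - <<'E'
from h import *
c=cams();T,S=c["top"],c["side"]
t=lambda u,v:(250+u/4,155+v/4); s=lambda u,v:(275+u/4.6,215+v/4.6)
r=lambda *a:np.round(np.array(a),4)
e1=onz(T,*t(341,22),.118);e2=onz(T,*t(290,127),.118);print("bar top",r(e1,e2),np.linalg.norm(e1-e2),"mid",r((e1+e2)/2))
f1=onz(S,*s(434,95),.118);f2=onz(S,*s(597,98),.118);print("bar side",r(f1,f2),np.linalg.norm(f1-f2),r((f1+f2)/2))
print("cradle",r(tri(c,t(542,117),s(600,299)),onz(T,*t(542,117),.084),onz(S,*s(600,299),.084)))
print("tumbler rim",r(onz(T,*t(127,308),.105),onz(S,*s(167,60),.105)),"floor",r(onz(T,*t(138,345),.005),onz(S,*s(173,187),.005)))
print("knob",r(tri(c,(172.5,215.5),(289,157))))
for n,a,b in(("L",None,None),("M",(522,232),(509,468)),("R",(616,257),(600,499))):
    if a: 
        A=onz(T,*t(*a),.012);B=onz(T,*t(*b),.012);print(n,r(A,B,(A+B)/2),np.linalg.norm(A-B))
for n,a,b in(("L",(408,300),(100,340)),("M",(482,416),(160,465)),("R",(495,498),(155,545))):
    A=onz(S,*s(*a),.010);B=onz(S,*s(*b),.010);print(n,r(A,B,(A+B)/2),np.linalg.norm(A-B))
E
```

```text
bar top [[ 0.6922 -0.1345  0.118 ]
 [ 0.6078 -0.0958  0.118 ]] 0.09288337567096144 mid [[ 0.65   -0.1152  0.118 ]]
bar side [[ 0.6104 -0.1054  0.118 ]
 [ 0.7048 -0.1454  0.118 ]] 0.10247563264118763 [[ 0.6576 -0.1254  0.118 ]]
cradle [[ 0.6357 -0.2937  0.0761]
 [ 0.6287 -0.2916  0.084 ]
 [ 0.6338 -0.3032  0.084 ]]
tumbler rim [[0.4691 0.0255 0.105 ]
 [0.4724 0.019  0.105 ]] floor [[0.4627 0.0231 0.005 ]
 [0.4738 0.0198 0.005 ]]
knob [[0.4933 0.3251 0.2103]]
M [[ 0.5562 -0.2836  0.012 ]
 [ 0.3646 -0.2699  0.012 ]
 [ 0.4604 -0.2768  0.012 ]] 0.19209112725202043
R [[ 0.5361 -0.3585  0.012 ]
 [ 0.3407 -0.3406  0.012 ]
 [ 0.4384 -0.3496  0.012 ]] 0.19622569586530722
L [[ 0.5694 -0.1665  0.01  ]
 [ 0.3743 -0.1397  0.01  ]
 [ 0.4719 -0.1531  0.01  ]] 0.19690444765485632
M [[ 0.5652 -0.2935  0.01  ]
 [ 0.3712 -0.2716  0.01  ]
 [ 0.4682 -0.2826  0.01  ]] 0.19527912833372285
R [[ 0.5415 -0.367   0.01  ]
 [ 0.3465 -0.3394  0.01  ]
 [ 0.444  -0.3532  0.01  ]] 0.19701133330455722
```

Request:
carry_out --plan ".617 -.286 0 0 0 0;.617 -.286 0 0 0 0;.617 -.286 0 0 0 0;.617 -.286 0 0 0 0;.617 -.286 0 0 0 0;.617 -.286 0 0 0 0;.617 -.286 0 0 0 0;.617 -.286 0 0 0 0"

```text
time_s: 0.97
eef_pos: [0.327, -0.4069, 0.2313]
eef_rot: [0.0, 0.99, 0.143, 0.0]
wrist_force: [0.1, 0.1, 0.3]
opening: 1.0
grasp_force: 0.0
```

Request:
carry_out --plan ".617 -.286 0 0 0 0;.617 -.286 0 0 0 0;.617 -.286 0 0 0 0;.617 -.286 0 0 0 0;.617 -.286 0 0 0 0;.617 -.286 0 0 0 0;.617 -.286 0 0 0 0;.617 -.286 0 0 0 0"

```text
time_s: 1.63
eef_pos: [0.4905, -0.2632, 0.2313]
eef_rot: [0.0, 0.99, 0.143, 0.0]
wrist_force: [0.5, -0.1, -0.3]
opening: 1.002
grasp_force: 0.0
```

Request:
carry_out --plan ".617 -.286 0 0 0 0;.617 -.286 0 0 0 0;.617 -.286 0 0 0 0;.617 -.286 0 0 0 0;.617 -.286 0 0 0 0;.617 -.286 0 0 0 0;.617 -.286 0 0 0 0;.617 -.286 0 0 0 0"

```text
time_s: 2.3
eef_pos: [0.654, -0.1195, 0.2311]
eef_rot: [-0.0, 0.99, 0.143, -0.0]
wrist_force: [0.4, 0.0, 0.1]
opening: 1.002
grasp_force: 0.0
```

Request:
carry_out --plan "0 0 0 0 0 -1;0 0 0 0 0 -1;0 0 0 0 0 -1;0 0 0 0 0 -1;0 0 0 0 0 -1;0 0 0 0 0 -1;0 0 0 0 0 -1;0 0 0 0 0 -1"

```text
time_s: 2.97
eef_pos: [0.653, -0.1206, 0.231]
eef_rot: [-0.0, 0.855, 0.519, -0.0]
wrist_force: [0.8, -0.6, 1.0]
opening: 0.998
grasp_force: 0.0
```

Request:
carry_out --plan "0 0 0 0 0 -1;0 0 0 0 0 -1;0 0 0 0 0 -1;0 0 0 0 0 -1;0 0 0 0 0 -1;0 0 0 0 0 -1;0 0 0 0 0 -1;0 0 0 0 0 -1"

```text
time_s: 3.63
eef_pos: [0.6531, -0.1206, 0.2311]
eef_rot: [-0.0, 0.585, 0.811, -0.0]
wrist_force: [-0.3, -0.0, -0.0]
opening: 1.001
grasp_force: 0.0
```

Request:
carry_out --plan "0 0 0 0 0 -1;0 0 0 0 0 -1;0 0 0 0 0 -1;0 0 0 0 0 -1;0 0 0 0 0 -1;0 0 0 0 0 -1;0 0 0 0 0 -1;0 0 0 0 0 -1"

```text
time_s: 4.3
eef_pos: [0.6531, -0.1206, 0.2311]
eef_rot: [-0.0, 0.223, 0.975, 0.0]
wrist_force: [-0.2, 0.3, 0.5]
opening: 1.0
grasp_force: 0.0
```

```bash
python3 - <<'E'
from h import *
o,p,R=tool();print(np.round(o["q"],3),p,np.round(R.as_matrix(),3).tolist())
c=cams();T,S=c["top"],c["side"]
print("proj tcp",proj(T,p),proj(S,p), "open tips", [ (np.round(proj(S,p+R.apply([0,s*.0425,-.013])),1).tolist()) for s in(1,-1)])
im=[cv2.resize(c["top"]["pixels"][150:290,250:440],None,fx=3.2,fy=3.2,interpolation=2),cv2.resize(S["pixels"][140:280,340:470],None,fx=3.2,fy=3.2,interpolation=2)]
im=np.hstack(im)[:,:,::-1];print(im.shape);cv2.imwrite("pics/a2.png",cv2.resize(im,(800,int(im.shape[0]*800/im.shape[1]))))
E
```

```text
[-0.361  0.376  1.364  0.     1.402 -1.482] [ 0.65306239 -0.12060556  0.23109248] [[-0.901, 0.435, -0.0], [0.435, 0.901, 0.0], [0.0, -0.0, -1.0]]
proj tcp [331.82496637 158.82718812] [386.12947988 200.95702273] open tips [[386.8, 190.1], [385.8, 203.9]]
(448, 1024, 3)
```

View pics/a2.png

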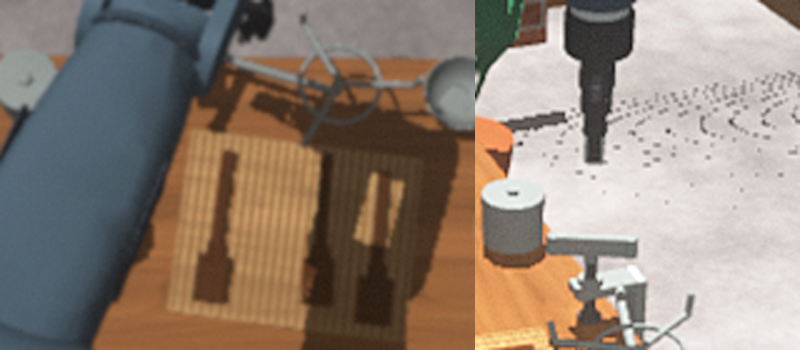

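```bash
python3 - <<'E'
from h import *
c=cams();S=c["side"];o,p,R=tool()
tip=p+R.apply([0,-.0425,-.013]);off=np.array([387.6,205.])-proj(S,tip);print(off)
m=np.array([386.4,235.2])-off
print(onz(S,*m,.118),proj(S,[.6531,-.1206,.118]),m)
# cradle & tumbler with correction
s=lambda u,v:(274.6+u/4.6-off[0],214.6+v/4.6-off[1])
print("cradle",onz(S,*s(600,299),.084),"tumbler",onz(S,*s(167,60),.105),onz(S,*s(173,187),.005))
E
```

```text
[1.95670398 1.13918074]
[ 0.6550395  -0.11268571  0.118     ] [384.92954106 235.47178992] [384.44329602 234.06081926]
cradle [ 0.63098377 -0.29435393  0.084     ] tumbler [0.46860587 0.03048186 0.105     ] [0.46962689 0.03096446 0.005     ]
```

Request:
carry_out --plan ".09 .12 .4 0 0 0;0 0 .4 0 0 0;0 0 .4 0 0 0;0 0 .5 0 0 0;0 0 .5 0 0 0;0 0 .5 0 0 0;0 0 .45 0 0 0;0 0 .43 0 0 0"

```text
time_s: 5.17
eef_pos: [0.6517, -0.1146, 0.0869]
eef_rot: [-0.0, 0.227, 0.974, 0.0]
wrist_force: [-0.2, 0.1, -0.1]
opening: 0.999
grasp_force: 0.0
```

Request:
carry_out --plan "0 0 0 0 0 0;0 0 0 0 0 0;0 0 0 0 0 0;0 0 0 0 0 0;0 0 0 0 0 0;0 0 0 0 0 0;0 0 0 0 0 0;0 0 0 0 0 0" --claw 1

```text
time_s: 5.83
eef_pos: [0.6539, -0.1129, 0.0899]
eef_rot: [0.002, 0.225, 0.974, 0.002]
wrist_force: [3.7, 6.2, 3.9]
opening: 0.134
grasp_force: 58.4
```

```bash
python3 - <<'E'
from h import *
o,p,R=tool();print(o["q"][5],p,o["wrist_force"],o["torque"],o["opening"]*85,o["grasp_force"])
c=cams();crop(c["side"],330,180,450,270,6,"s3.png")
E
```

```text
-1.4690259164239374 [ 0.65390706 -0.11291152  0.08992498] [3.73105429 6.21875707 3.94949593] [ 1.43470549 -0.65823611  0.09425972] 11.40302920773197 58.39477479457855
```

View pics/s3.png

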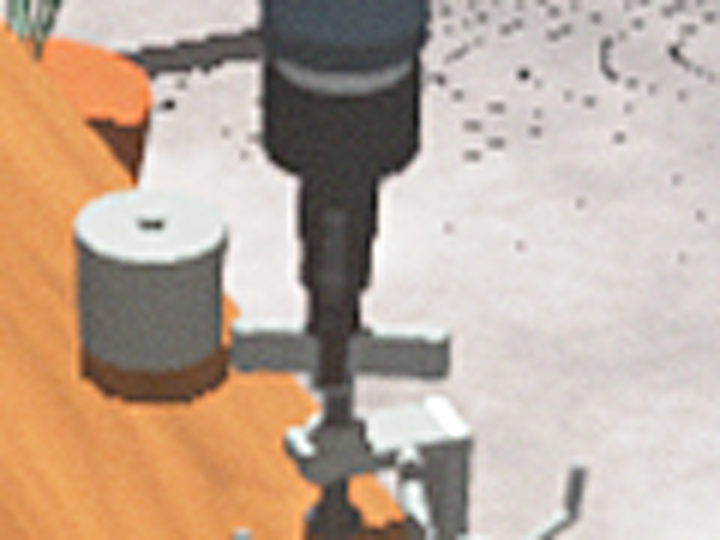

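Side crop: the fingers at (336,345) grip the bar, which runs from (232,345) to (450,350), so they are close to its centre. Opening is 11.4 mm, which fits the 12 mm bar. Now turning clockwise. The screw starts at least 2.5 rad open.

Request:
carry_out --plan "0 .05 0 0 0 .5;0 0 .0033 0 0 1;0 0 .0033 0 0 1;0 0 .0033 0 0 1;0 0 .0033 0 0 1;0 0 .0033 0 0 1;0 0 .0033 0 0 1;0 0 .0033 0 0 1"

```text
time_s: 6.6
eef_pos: [0.6549, -0.1111, 0.089]
eef_rot: [0.001, 0.568, 0.823, 0.002]
wrist_force: [4.6, 7.0, 2.6]
opening: 0.133
grasp_force: 58.5
```

Request:
carry_out --plan "0 0 .0033 0 0 1;0 0 .0033 0 0 1;0 0 .0033 0 0 1;0 0 .0033 0 0 1;0 0 .0033 0 0 1;0 0 .0033 0 0 1;0 0 .0033 0 0 1;0 0 .0033 0 0 1"

```text
time_s: 7.27
eef_pos: [0.6561, -0.111, 0.0881]
eef_rot: [0.001, 0.844, 0.536, 0.004]
wrist_force: [8.9, 7.2, 0.5]
opening: 0.128
grasp_force: 58.3
```

```bash
cat > st.py <<'E'
from h import *
o,p,R=tool();x=R.apply([1,0,0]);print("q6",round(o["q"][5],3),"yaw",round(np.arctan2(x[1],x[0]),4),np.round(p,4),"F",np.round(o["wrist_force"],1),"M",np.round(o["torque"],3),"open",round(o["opening"]*85,1),o["time_s"])
E
python3 st.py
```

```text
q6 0.089 yaw 1.1322 [ 0.6561 -0.111   0.0881] F [8.9 7.2 0.5] M [ 1.575 -1.7    0.085] open 10.9 7.2667
```

Request:
carry_out --plan ".06 .04 .0033 0 0 1;0 0 .0033 0 0 1;0 0 .0033 0 0 1;0 0 .0033 0 0 1;0 0 .0033 0 0 1;0 0 .0033 0 0 1;0 0 .0033 0 0 1;0 0 .0033 0 0 1"

```text
time_s: 7.93
eef_pos: [0.6582, -0.111, 0.087]
eef_rot: [0.001, 0.986, 0.165, 0.003]
wrist_force: [6.8, 2.0, 0.7]
opening: 0.131
grasp_force: 58.2
```

```bash
python3 st.py
```

```text
q6 0.892 yaw 0.3319 [ 0.6582 -0.111   0.087 ] F [6.8 2.  0.7] M [ 0.654 -1.282  0.121] open 11.1 7.9333
```

Request:
carry_out --plan ".02 .04 .002 0 0 .5;0 0 .002 0 0 .5;0 0 .002 0 0 .5;0 0 .002 0 0 .5;0 0 .002 0 0 .5;0 0 .002 0 0 .5;0 0 0 0 0 0;0 0 0 0 0 0"

```text
time_s: 8.6
eef_pos: [0.6591, -0.1119, 0.0867]
eef_rot: [-0.0, 1.0, 0.018, 0.003]
wrist_force: [4.0, 3.0, 2.6]
opening: 0.13
grasp_force: 58.5
```

```bash
python3 st.py
```

```text
q6 1.187 yaw 0.0363 [ 0.6591 -0.1119  0.0867] F [4.  3.  2.6] M [ 0.901 -0.881 -0.094] open 11.0 8.6
```

Request:
carry_out --plan "0 0 .002 0 0 .5;0 0 .002 0 0 .5;0 0 .002 0 0 .5;0 0 .002 0 0 .5;0 0 .002 0 0 .5;0 0 .002 0 0 .5;0 0 .002 0 0 .5;0 0 .002 0 0 .5"

```text
time_s: 9.27
eef_pos: [0.6593, -0.1127, 0.0866]
eef_rot: [-0.0, 0.983, -0.181, 0.003]
wrist_force: [3.5, 1.8, 4.6]
opening: 0.128
grasp_force: 59.7
```

```bash
python3 st.py
```

```text
q6 1.588 yaw -0.3646 [ 0.6593 -0.1127  0.0866] F [3.5 1.8 4.6] M [ 0.506 -0.709  0.553] open 10.9 9.2667
```

Request:
carry_out --plan "0 0 0 0 0 .25;0 0 0 0 0 .25;0 0 0 0 0 .25;0 0 0 0 0 .25;0 0 0 0 0 0;0 0 0 0 0 0;0 0 0 0 0 0;0 0 0 0 0 0"

```text
time_s: 9.93
eef_pos: [0.6592, -0.1129, 0.0865]
eef_rot: [-0.0, 0.973, -0.229, 0.003]
wrist_force: [5.0, 0.9, 6.8]
opening: 0.132
grasp_force: 59.7
```

```bash
python3 st.py
```

```text
q6 1.685 yaw -0.4619 [ 0.6592 -0.1129  0.0865] F [5.  0.9 6.8] M [ 0.43  -0.972  0.511] open 11.2 9.9333
```

The feel rose from about 0.1 to about 0.5 N m, roughly 0.35–0.4 rad past contact, so it is snug and well short of forced. Releasing.

Request:
carry_out --plan "0 0 0 0 0 0;0 0 0 0 0 0;0 0 0 0 0 0;0 0 0 0 0 0;0 0 0 0 0 0;0 0 0 0 0 0;0 0 0 0 0 0;0 0 0 0 0 0" --claw -1

```text
time_s: 10.6
eef_pos: [0.6565, -0.1127, 0.0838]
eef_rot: [-0.0, 0.973, -0.23, -0.0]
wrist_force: [-0.2, 0.3, -0.5]
opening: 0.999
grasp_force: 0.0
```

Request:
carry_out --plan "0 0 -.5 0 0 0;0 0 -.6 0 0 0;0 0 -.7 0 0 0;0 0 -.7 0 0 0;0 0 -.7 0 0 0;0 0 -.7 0 0 0;0 0 -.7 0 0 0;0 0 -.7 0 0 0"

```text
time_s: 11.27
eef_pos: [0.6564, -0.1126, 0.2974]
eef_rot: [-0.0, 0.973, -0.23, 0.0]
wrist_force: [0.6, 0.3, -0.2]
opening: 0.999
grasp_force: 0.0
```

```bash
python3 st.py; python3 - <<'E'
import cv2,numpy as np
a=cv2.imread("pics/top0.png")[185:265,140:230];b=cv2.imread("pics/side0.png")[140:230,255:335]
r=lambda i:cv2.resize(i,None,fx=4.5,fy=4.5,interpolation=2)
a,b=r(a),r(b);h=max(a.shape[0],b.shape[0]);f=lambda i:cv2.copyMakeBorder(i,0,h-i.shape[0],0,0,0)
o=np.hstack([f(a),f(b)]);print(o.shape,a.shape);cv2.imwrite("pics/k4.png",o)
E
```

```text
q6 1.686 yaw -0.4632 [ 0.6564 -0.1126  0.2974] F [ 0.6  0.3 -0.2] M [ 0.015 -0.055 -0.038] open 84.9 11.2667
(405, 765, 3) (360, 405, 3)
```

View pics/k4.png

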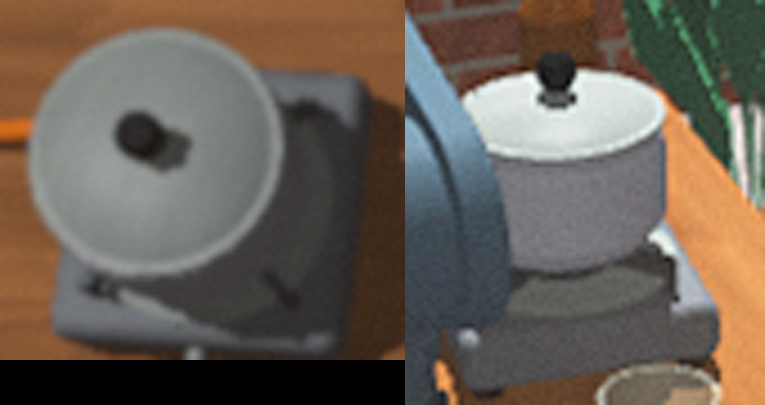

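```bash
python3 - <<'E'
from h import *
c=cams();T,S=c["top"],c["side"]
print("knob T",onz(T,170.3,214.8,.216),"S",onz(S,286,154.5,.216),"tri",tri(c,(170.3,214.8),(286,154.5)))
print("lid T",onz(T,174,218.4,.182), "bias check", onz(T,*((250-.4+315.5/4,155-.4+74.5/4)),.118))
q=(405+0,0)
print("lid S",onz(S,255-.39+(562-405)/4.5-1.96,140-.39+114/4.5-1.14,.182))
E
```

```text
knob T [0.48983157 0.33006931 0.216     ] S [0.48925364 0.33715428 0.216     ] tri [0.48783152 0.32908789 0.21964905]
lid T [0.48849717 0.32885024 0.182     ] bias check [ 0.65102357 -0.11383274  0.118     ]
lid S [0.49245051 0.33569819 0.182     ]
```

Request:
carry_out --plan "0 0 0 0 0 -1;0 0 0 0 0 -1;0 0 0 0 0 -1;0 0 0 0 0 -1;0 0 0 0 0 -1;0 0 0 0 0 -1;0 0 0 0 0 -1;0 0 0 0 0 -1"

```text
time_s: 12.03
eef_pos: [0.6563, -0.1125, 0.2949]
eef_rot: [-0.0, 0.985, 0.17, -0.001]
wrist_force: [0.2, -0.3, 0.2]
opening: 0.998
grasp_force: 0.0
```

Request:
carry_out --plan "-.012 -.74 0 0 0 0;-.012 -.74 0 0 0 0;-.012 -.74 0 0 0 0;-.012 -.74 0 0 0 0;-.012 -.74 0 0 0 0;-.012 -.74 0 0 0 0;-.012 -.74 0 0 0 0;-.012 -.74 0 0 0 0"

```text
time_s: 12.7
eef_pos: [0.5738, 0.1108, 0.2952]
eef_rot: [-0.0, 0.986, 0.168, -0.0]
wrist_force: [-0.0, -0.3, -0.5]
opening: 1.001
grasp_force: 0.0
```

Request:
carry_out --plan "-.012 -.74 0 0 0 0;-.012 -.74 0 0 0 0;-.012 -.74 0 0 0 0;-.012 -.74 0 0 0 0;-.012 -.74 0 0 0 0;-.012 -.74 0 0 0 0;-.012 -.74 0 0 0 0;-.012 -.74 0 0 0 0"

```text
time_s: 13.37
eef_pos: [0.4919, 0.333, 0.2952]
eef_rot: [0.0, 0.986, 0.168, -0.0]
wrist_force: [1.4, -0.1, -0.4]
opening: 0.998
grasp_force: 0.0
```

Request:
carry_out --plan "0 0 .2 0 0 0;0 0 .2 0 0 0;0 0 .2 0 0 0;0 0 .2 0 0 0;0 0 .2 0 0 0;0 0 .2 0 0 0;0 0 .2 0 0 0;0 0 0 0 0 0"

```text
time_s: 14.03
eef_pos: [0.4922, 0.3308, 0.2375]
eef_rot: [0.0, 0.986, 0.167, -0.002]
wrist_force: [-0.4, 0.2, -0.6]
opening: 1.0
grasp_force: 0.0
```

```bash
python3 st.py; python3 - <<'E'
from h import *
o,p,R=tool();c=cams();S=c["side"];print([np.round(proj(S,p+R.apply([0,s*.0425,-.013])),1).tolist() for s in(1,-1)])
crop(S,245,110,345,185,8,"s5.png")
E
```

```text
q6 1.627 yaw 0.3358 [0.4922 0.3308 0.2375] F [-0.4  0.2 -0.6] M [ 0.014  0.054 -0.019] open 85.0 14.0333
[[294.3, 149.2], [279.6, 141.8]]
```

View pics/s5.png

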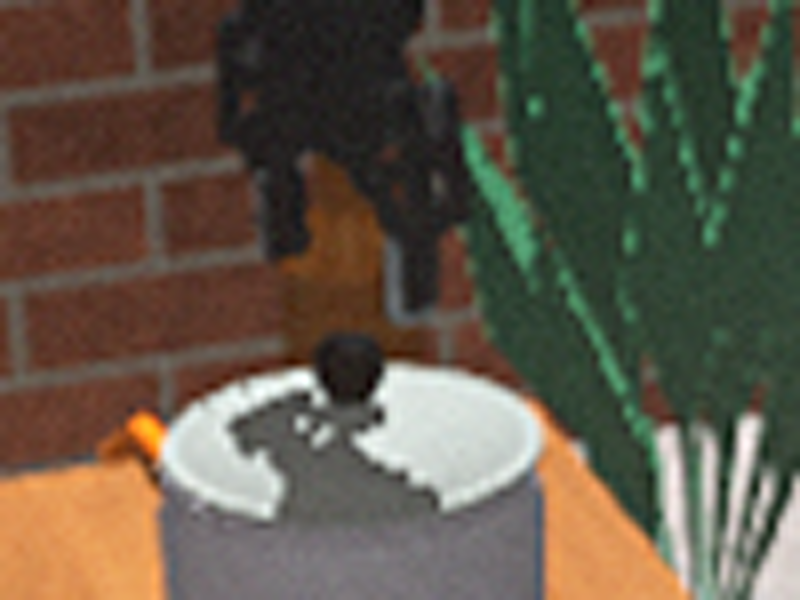

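Side crop: finger tips at crop (288,258) and (412,318), with the knob at (349,368) centred below them. Descending and closing.

Request:
carry_out --plan "0 -.08 .1 0 0 0;0 0 .12 0 0 0;0 0 .12 0 0 0;0 0 .12 0 0 0;0 0 .12 0 0 0;0 0 .12 0 0 0;0 0 .12 0 0 0;0 0 0 0 0 0"

```text
time_s: 14.8
eef_pos: [0.4912, 0.3345, 0.2057]
eef_rot: [0.0, 0.986, 0.168, -0.001]
wrist_force: [0.0, -0.1, 0.2]
opening: 1.002
grasp_force: 0.0
```

Request:
carry_out --plan "0 0 0 0 0 0;0 0 0 0 0 0;0 0 0 0 0 0;0 0 0 0 0 0;0 0 0 0 0 0;0 0 0 0 0 0;0 0 0 0 0 0;0 0 0 0 0 0" --claw 1

```text
time_s: 15.47
eef_pos: [0.4924, 0.3348, 0.208]
eef_rot: [-0.0, 0.986, 0.168, 0.001]
wrist_force: [0.2, -0.3, 4.6]
opening: 0.333
grasp_force: 59.6
```

```bash
python3 st.py
```

```text
q6 1.632 yaw 0.3367 [0.4924 0.3348 0.208 ] F [ 0.2 -0.3  4.6] M [-0.337 -0.044  0.022] open 28.3 15.4667
```

Request:
carry_out --plan "0 0 -.1 0 0 0;0 0 -.2 0 0 0;0 0 -.3 0 0 0;0 0 -.4 0 0 0;0 0 -.4 0 0 0;0 0 -.4 0 0 0;0 0 -.4 0 0 0;0 0 -.2 0 0 0"

```text
time_s: 16.13
eef_pos: [0.4924, 0.3353, 0.3063]
eef_rot: [-0.0, 0.986, 0.168, 0.002]
wrist_force: [0.5, 0.5, -2.3]
opening: 0.327
grasp_force: 59.2
```

```bash
python3 st.py; python3 - <<'E'
from h import *
c=cams();crop(c["side"],225,80,345,200,5,"s6.png")
E
```

```text
q6 1.632 yaw 0.337 [0.4924 0.3353 0.3063] F [ 0.5  0.5 -2.3] M [ 0.012 -0.019 -0.042] open 27.8 16.1333
```

View pics/s6.png

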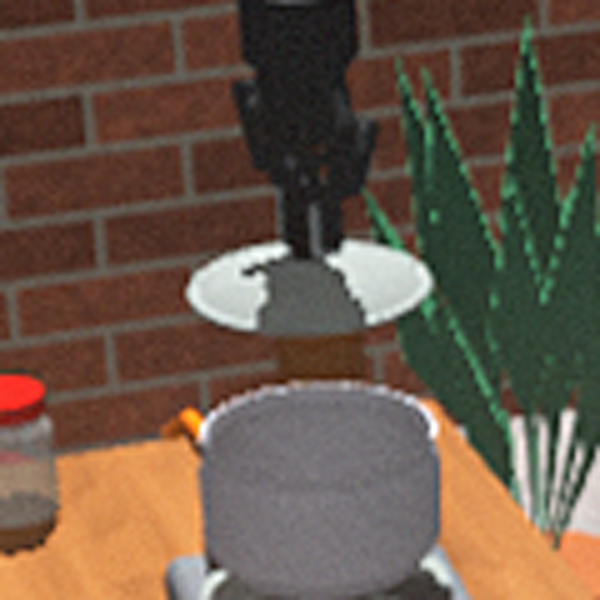

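The lid hangs level from the fingers, with its rim from (187,287) to (433,285), and the pot is still in place. Carrying it to the cradle.

Request:
carry_out --plan "-.03 .25 0 0 0 0;-.05 .45 0 0 0 0;-.075 .666 0 0 0 0;-.075 .666 0 0 0 0;-.075 .666 0 0 0 0;-.075 .666 0 0 0 0;-.075 .666 0 0 0 0;-.075 .666 0 0 0 0"

```text
time_s: 16.9
eef_pos: [0.5332, 0.1485, 0.3015]
eef_rot: [-0.0, 0.986, 0.168, -0.001]
wrist_force: [0.1, -0.1, -2.1]
opening: 0.326
grasp_force: 59.4
```

Request:
carry_out --plan "-.075 .666 0 0 0 0;-.075 .666 0 0 0 0;-.075 .666 0 0 0 0;-.075 .666 0 0 0 0;-.075 .666 0 0 0 0;-.075 .666 0 0 0 0;-.075 .666 0 0 0 0;-.075 .666 0 0 0 0"

```text
time_s: 17.57
eef_pos: [0.5807, -0.0604, 0.3014]
eef_rot: [-0.001, 0.986, 0.167, -0.001]
wrist_force: [0.8, 0.0, -2.0]
opening: 0.327
grasp_force: 59.4
```

Request:
carry_out --plan "-.075 .666 0 0 0 0;-.075 .666 0 0 0 0;-.075 .666 0 0 0 0;-.075 .666 0 0 0 0;-.075 .666 0 0 0 0;-.075 .666 0 0 0 0;-.075 .666 0 0 0 0;-.07 .62 0 0 0 0"

```text
time_s: 18.23
eef_pos: [0.628, -0.2677, 0.301]
eef_rot: [-0.001, 0.986, 0.167, -0.001]
wrist_force: [0.4, 0.4, -1.8]
opening: 0.327
grasp_force: 59.4
```

```bash
python3 - <<'E'
from h import *
delta([.6352,-.2922,.3],tool()[2])
E
```

```text
shift [-0.03  0.64  0.02] turn [0. 0. 0.] pos [ 0.628  -0.2677  0.301 ] t 18.2333 F [ 0.4  0.4 -1.8] open 0.327 g 59.4
```

Request:
carry_out --plan "-.015 .32 0 0 0 0;-.015 .32 0 0 0 0;0 0 .4 0 0 0;0 0 .6 0 0 0;0 0 .7 0 0 0;0 0 .7 0 0 0;0 0 .7 0 0 0;0 0 .45 0 0 0"

```text
time_s: 18.9
eef_pos: [0.6334, -0.2896, 0.1555]
eef_rot: [-0.002, 0.986, 0.167, -0.003]
wrist_force: [-1.2, 0.2, -2.9]
opening: 0.328
grasp_force: 59.7
```

```bash
python3 st.py; python3 - <<'E'
from h import *
c=cams();T=c["top"];S=c["side"]
a=cv2.resize(T["pixels"][150:250,330:450],None,fx=3.3,fy=3.3,interpolation=2)
b=cv2.resize(S["pixels"][215:335,345:465],None,fx=3.3,fy=3.3,interpolation=2)
h=max(len(a),len(b));f=lambda i:cv2.copyMakeBorder(i,0,h-len(i),0,0,0)
cv2.imwrite("pics/l7.png",np.hstack([f(a),f(b)])[:,:,::-1])
E
```

```text
q6 0.636 yaw 0.3365 [ 0.6334 -0.2896  0.1555] F [-1.2  0.2 -2.9] M [-0.025  0.032  0.019] open 27.9 18.9
```

View pics/l7.png

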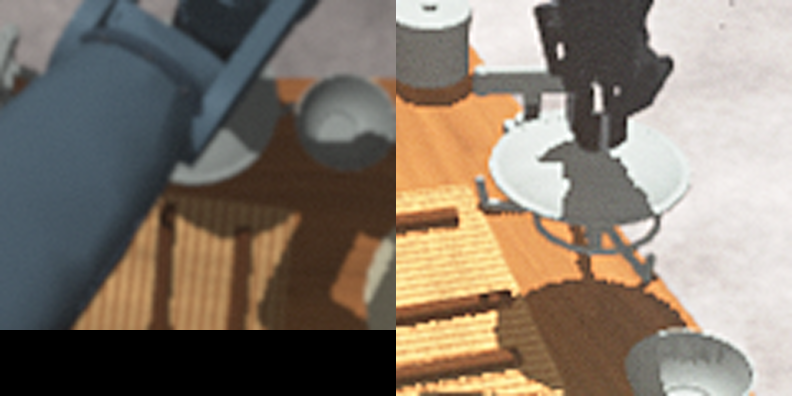

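```bash
python3 - <<'E'
from h import *
c=cams();S=c["side"];off=np.array([1.96,1.14])
a=onz(S,*(np.array([403.3,265.6])-off),.130);b=onz(S,*(np.array([405,279.6])-off),.084);print(a,b,b-a)
delta([.6352,-.2922,.119],tool()[2])
E
```

```text
[ 0.62422615 -0.29309872  0.13      ] [ 0.63088961 -0.29431449  0.084     ] [ 0.00666346 -0.00121577 -0.046     ]
shift [-0.02  0.04  1.03] turn [0. 0. 0.] pos [ 0.6355 -0.2905  0.1602] t 19.1 F [-0.2  0.  -0.7] open 0.327 g 59.6
```

Request:
carry_out --plan ".03 .06 .15 0 0 0;0 0 .15 0 0 0;0 0 .15 0 0 0;0 0 .15 0 0 0;0 0 .12 0 0 0;0 0 .1 0 0 0;0 0 .1 0 0 0;0 0 0 0 0 0"

```text
time_s: 19.77
eef_pos: [0.6378, -0.2919, 0.1231]
eef_rot: [-0.001, 0.986, 0.168, -0.001]
wrist_force: [-1.1, 0.6, -2.0]
opening: 0.328
grasp_force: 59.6
```

Request:
carry_out --plan "0 0 .03 0 0 0;0 0 .03 0 0 0;0 0 .03 0 0 0;0 0 .03 0 0 0;0 0 0 0 0 0;0 0 0 0 0 0;0 0 0 0 0 0;0 0 0 0 0 0"

```text
time_s: 20.43
eef_pos: [0.6383, -0.2923, 0.1196]
eef_rot: [0.0, 0.986, 0.168, 0.0]
wrist_force: [-0.0, -0.1, -2.7]
opening: 0.324
grasp_force: 59.6
```

```bash
python3 st.py
```

```text
q6 0.636 yaw 0.3368 [ 0.6383 -0.2923  0.1196] F [-0.  -0.1 -2.7] M [0.034 0.003 0.012] open 27.6 20.4333
```

Not yet in contact. Lowering a little more.

Request:
carry_out --plan "0 0 .03 0 0 0;0 0 .03 0 0 0;0 0 0 0 0 0;0 0 0 0 0 0;0 0 0 0 0 0;0 0 0 0 0 0;0 0 0 0 0 0;0 0 0 0 0 0"

```text
time_s: 21.1
eef_pos: [0.6385, -0.2924, 0.118]
eef_rot: [0.0, 0.986, 0.168, 0.0]
wrist_force: [-3.1, 2.2, 6.2]
opening: 0.326
grasp_force: 60.1
```

Request:
carry_out --plan "0 0 .03 0 0 0;0 0 .03 0 0 0;0 0 0 0 0 0;0 0 0 0 0 0;0 0 0 0 0 0;0 0 0 0 0 0;0 0 0 0 0 0;0 0 0 0 0 0"

```text
time_s: 21.77
eef_pos: [0.6386, -0.2924, 0.1179]
eef_rot: [0.001, 0.986, 0.168, 0.0]
wrist_force: [-7.5, 4.2, 16.3]
opening: 0.327
grasp_force: 61.4
```

Request:
carry_out --plan "0 0 -.03 0 0 0;0 0 -.03 0 0 0;0 0 0 0 0 0;0 0 0 0 0 0;0 0 0 0 0 0;0 0 0 0 0 0;0 0 0 0 0 0;0 0 0 0 0 0"

```text
time_s: 22.43
eef_pos: [0.6385, -0.2924, 0.118]
eef_rot: [0.0, 0.986, 0.168, 0.0]
wrist_force: [-3.4, 1.2, 6.6]
opening: 0.328
grasp_force: 60.4
```

Request:
carry_out --plan "0 0 0 0 0 0;0 0 0 0 0 0;0 0 0 0 0 0;0 0 0 0 0 0;0 0 0 0 0 0;0 0 0 0 0 0;0 0 0 0 0 0;0 0 0 0 0 0" --claw -1

```text
time_s: 23.1
eef_pos: [0.6383, -0.2923, 0.1171]
eef_rot: [-0.0, 0.986, 0.168, 0.0]
wrist_force: [-0.9, 0.7, 0.1]
opening: 1.0
grasp_force: 0.0
```

Request:
carry_out --plan "0 0 -.3 0 0 0;0 0 -.4 0 0 0;0 0 -.5 0 0 0;0 0 -.5 0 0 0;0 0 -.5 0 0 0;0 0 -.5 0 0 0;0 0 -.5 0 0 0;0 0 -.3 0 0 0"

```text
time_s: 23.77
eef_pos: [0.6391, -0.2928, 0.2612]
eef_rot: [0.002, 0.986, 0.168, 0.002]
wrist_force: [0.6, 0.6, 0.7]
opening: 0.999
grasp_force: 0.0
```

```bash
python3 - <<'E'
from h import *
import json
print([a for a in dir(ctrl) if a[0]!='_'])
o,p,R=tool();print(o["q"].tolist(),p.tolist(),R.as_quat().tolist())
json.dump([[o["q"].tolist(),p.tolist(),R.as_quat().tolist()]],open("d.json","w"))
E
```

```text
['MotionError', 'camera', 'get_obs', 'hand_in', 'hold_point_z']
[-0.5979864753926171, 0.4395476015754898, 1.2180992703401141, -1.0042426839646866e-05, 1.479565116745547, 0.635927118192125] [0.6390686655633552, -0.2927940422719409, 0.26124344761944] [0.9858448232080902, 0.1676460168932273, 0.0015744297028278994, 0.0015227425114030422]
```

Request:
carry_out --plan "-.8 .3 0 0 -1 0;-.8 .3 0 0 -1 0;-.8 .3 0 0 -1 0;0 0 -.5 0 -1 0;0 0 -.5 0 -1 0;0 0 -.5 0 0 0;0 0 -.5 0 0 0;0 0 0 0 0 0"

```text
time_s: 24.43
eef_pos: [0.5936, -0.3463, 0.343]
eef_rot: [0.043, 0.956, 0.163, -0.242]
wrist_force: [0.2, -0.4, 1.8]
opening: 1.002
grasp_force: 0.0
```

```bash
python3 - <<'E'
from h import *
import json
o,p,R=tool();print(o["q"].round(3).tolist(),p.round(4).tolist(),R.as_matrix().round(3).tolist())
d=json.load(open("d.json"));d.append([o["q"].tolist(),p.tolist(),R.as_quat().tolist()]);json.dump(d,open("d.json","w"))
E
```

```text
[-0.53, 0.648, 0.834, -0.407, 1.962, 0.604] [0.5936, -0.3463, 0.343] [[0.83, 0.332, -0.448], [0.29, -0.943, -0.162], [-0.476, 0.004, -0.879]]
```

```bash
cat > fk.py <<'E'
import json,numpy as np
from scipy.optimize import least_squares
from scipy.spatial.transform import Rotation as Ro
D=[([-1.490289,.181464,1.607859,0,1.353785,-.206302],[.162635,-.551033,.230499]),([-.361,.376,1.364,0,1.402,-1.482],[.65306,-.12061,.23109])]+[(a[0],a[1]) for a in json.load(open("d.json"))]
Z=lambda a:Ro.from_euler("z",a).as_matrix();Y=lambda a:Ro.from_euler("y",a).as_matrix()
def rot(q):return Z(q[0])@Y(q[1]+q[2])@Z(q[3])@Y(q[4])@Z(q[5]+np.pi/2)
def fk(q,v):
    h,A2,A3,L,off,a1=v
    W=Z(q[0])@(np.array([a1,off,h])+Y(q[1])@[0,0,A2]+Y(q[1]+q[2])@[0,0,A3])
    return W+rot(q)@[0,0,L]
s=least_squares(lambda v:np.concatenate([fk(q,v)-p for q,p in D]),[.2,.4,.4,.2,.1,0])
V=s.x
LO=np.array([-2.99,-.89,.3,-1.14,0.,-3.12]);HI=np.array([2.99,2.07,2.58,4.28,2.63,3.12])
def ik(p,R,n=12,seeds=None):
    best=[];rng=np.random.default_rng(0)
    for k in range(n):
        x0=seeds[k] if seeds is not None and k<len(seeds) else rng.uniform(LO,HI)
        f=lambda q:np.concatenate([(fk(q,V)-p)*5,Ro.from_matrix(rot(q).T@R).as_rotvec()])
        s=least_squares(f,np.clip(x0,LO+.01,HI-.01),bounds=(LO,HI))
        if s.cost<1e-7 and not any(np.allclose(s.x,b,atol=.02) for b in best):best.append(s.x)
    return best
if __name__=="__main__":
    print(V,np.abs(s.fun).max());
    for a in json.load(open("d.json")): print(np.abs(rot(a[0])-Ro.from_quat(a[2]).as_matrix()).max())
E
python3 fk.py; python3 st.py
```

```text
[ 0.17452232  0.49456161  0.54462603  0.31243673  0.11721513 -0.06066294] 0.0036138492874508987
4.440892098500626e-16
3.885780586188048e-16
q6 0.604 yaw 0.3361 [ 0.5936 -0.3463  0.343 ] F [ 0.2 -0.4  1.8] M [ 0.048 -0.218 -0.02 ] open 85.2 24.4333
```

```bash
cat > plan.py <<'E'
from fk import *
def pick(hdir,al,flip=1):
    h=np.array([np.cos(hdir),np.sin(hdir),0]);n=np.array([0,0,1.])
    return grasp(h,n,al,flip)
def grasp(h,n,al,flip=1):
    z=np.sin(al)*h-np.cos(al)*n;y=flip*np.cross(n,h);return np.c_[np.cross(y,z),y,z]
def place(th,phi,al,flip=1):
    # handle dir leans: blade towards -y by th; tool azimuth phi
    h=np.array([0,np.sin(th),-np.cos(th)]);a=np.array([np.cos(phi),np.sin(phi),0])
    n=-(a-h*(a@h));n/=np.linalg.norm(n);return grasp(h,n,al,flip)
E
python3 - <<'E'
from plan import *
for ad in(0,20,35,50):
    al=np.radians(ad)
    for fl in(1,-1):
        for nm,p,R in[("pick",[.44,-.15,.011],pick(-.1,al,fl)),("pickR",[.41,-.345,.011],pick(-.1,al,fl))]+[(f"pl{ph}",[.47,.01,.15],place(.35,np.radians(ph),al,fl)) for ph in(-60,-30,0,30)]:
            r=ik(np.array(p),R,10);print(ad,fl,nm,[q.round(2).tolist() for q in r][:2])
E
```

```text
0 1 pick [[-0.58, 0.17, 2.07, -0.0, 0.9, -2.05]]
0 1 pickR [[-0.92, 0.3, 1.91, 0.0, 0.93, -2.39]]
0 1 pl-60 []
0 1 pl-30 []
0 1 pl0 []
0 1 pl30 []
0 -1 pick [[-0.58, 0.17, 2.07, -0.0, 0.9, 1.09]]
0 -1 pickR [[-0.92, 0.3, 1.91, -0.0, 0.93, 0.75]]
0 -1 pl-60 []
0 -1 pl-30 []
0 -1 pl0 []
0 -1 pl30 []
20 1 pick [[-0.73, -0.0, 2.31, 0.37, 0.58, -2.48]]
20 1 pickR [[-1.1, 0.17, 2.11, 0.45, 0.71, -2.89]]
20 1 pl-60 []
20 1 pl-30 [[-0.06, -0.32, 2.58, 4.13, 0.31, -2.04]]
20 1 pl0 []
20 1 pl30 [[-1.1, 0.03, 2.57, 1.39, 1.48, -0.72]]
20 -1 pick [[-0.73, -0.0, 2.31, 0.37, 0.58, 0.66]]
20 -1 pickR [[-1.1, 0.17, 2.11, 0.45, 0.71, 0.25]]
20 -1 pl-60 []
20 -1 pl-30 [[-0.06, -0.32, 2.58, 4.13, 0.31, 1.1]]
20 -1 pl0 []
20 -1 pl30 [[-1.1, 0.03, 2.57, 1.39, 1.48, 2.42]]
35 1 pick [[-0.88, -0.08, 2.48, 1.01, 0.5, 3.09]]
35 1 pickR [[-1.25, 0.14, 2.24, 0.93, 0.71, 2.85]]
35 1 pl-60 []
35 1 pl-30 [[-0.23, -0.39, 2.48, -0.01, 0.21, 2.0]]
35 1 pl0 []
35 1 pl30 [[-1.0, -0.1, 2.47, 1.21, 1.34, -0.44]]
35 -1 pick [[-0.88, -0.08, 2.48, 1.01, 0.5, -0.06]]
35 -1 pickR [[-1.25, 0.14, 2.24, 0.93, 0.71, -0.29]]
35 -1 pl-60 [[0.11, -0.12, 2.22, -0.8, 0.77, 0.16]]
35 -1 pl-30 [[-0.23, -0.39, 2.48, -0.01, 0.21, -1.14]]
35 -1 pl0 []
35 -1 pl30 [[-1.0, -0.1, 2.47, 1.21, 1.34, 2.7]]
50 1 pick []
50 1 pickR [[-1.41, 0.19, 2.34, 1.3, 0.87, 2.37]]
50 1 pl-60 [[-0.08, -0.16, 2.16, -0.32, 0.79, 2.76]]
50 1 pl-30 [[-0.35, -0.33, 2.35, 0.32, 0.57, 1.61]]
50 1 pl0 [[-0.7, -0.33, 2.42, 0.92, 0.88, 0.46]]
50 1 pl30 [[-0.86, -0.13, 2.33, 0.98, 1.24, -0.16]]
50 -1 pick []
50 -1 pickR [[-1.41, 0.19, 2.34, 1.3, 0.87, -0.77]]
50 -1 pl-60 [[-0.08, -0.16, 2.16, -0.32, 0.79, -0.38]]
50 -1 pl-30 [[-0.35, -0.33, 2.35, 0.32, 0.57, -1.53]]
50 -1 pl0 [[-0.7, -0.33, 2.42, 0.92, 0.88, -2.69]]
50 -1 pl30 [[-0.86, -0.13, 2.33, 0.98, 1.24, 2.98]]
```

```bash
python3 - <<'E'
from plan import *
P={}
for ad in(15,25,35):
    al=np.radians(ad)
    for fl in(1,-1):
        for th in(15,25):
            for ph in(-60,-80,-100,-120):
                r=ik(np.array([.47,.01,.15]),place(np.radians(th),np.radians(ph),al,fl),14);print(ad,fl,th,ph,[q.round(2).tolist() for q in r][:3])
E
```

```text
15 1 15 -60 []
15 1 15 -80 [[0.35, 0.26, 2.0, -1.08, 1.35, -2.41]]
15 1 15 -100 [[0.29, 0.42, 1.78, -0.88, 1.61, -2.42]]
15 1 15 -120 [[0.19, 0.56, 1.59, -0.71, 1.84, -2.38]]
15 1 25 -60 []
15 1 25 -80 [[0.29, 0.16, 2.02, -0.96, 1.23, -2.51]]
15 1 25 -100 [[0.23, 0.35, 1.78, -0.76, 1.53, -2.53]]
15 1 25 -120 [[0.14, 0.52, 1.58, -0.6, 1.8, -2.5]]
15 -1 15 -60 []
15 -1 15 -80 [[0.35, 0.26, 2.0, -1.08, 1.35, 0.73]]
15 -1 15 -100 [[0.29, 0.42, 1.78, -0.88, 1.61, 0.72]]
15 -1 15 -120 [[0.19, 0.56, 1.59, -0.71, 1.84, 0.76]]
15 -1 25 -60 []
15 -1 25 -80 [[0.29, 0.16, 2.02, -0.96, 1.23, 0.63]]
15 -1 25 -100 [[0.23, 0.35, 1.78, -0.76, 1.53, 0.61]]
15 -1 25 -120 [[0.14, 0.52, 1.58, -0.6, 1.8, 0.64]]
25 1 15 -60 []
25 1 15 -80 [[0.28, 0.17, 2.01, -0.94, 1.24, -2.55]]
25 1 15 -100 [[0.23, 0.34, 1.8, -0.77, 1.51, -2.5]]
25 1 15 -120 [[0.15, 0.48, 1.61, -0.61, 1.75, -2.42]]
25 1 25 -60 [[0.16, -0.11, 2.26, -1.0, 0.77, -2.74]]
25 1 25 -80 [[0.2, 0.09, 2.02, -0.8, 1.13, -2.69]]
25 1 25 -100 [[0.17, 0.28, 1.8, -0.64, 1.44, -2.62]]
25 1 25 -120 [[0.08, 0.44, 1.61, -0.5, 1.72, -2.54]]
25 -1 15 -60 []
2
[... 435 characters left out ...]
5 1 15 -100 [[0.17, 0.26, 1.82, -0.65, 1.42, -2.6]]
35 1 15 -120 [[0.1, 0.4, 1.65, -0.51, 1.65, -2.47]]
35 1 25 -60 []
35 1 25 -80 [[0.1, 0.03, 2.02, -0.61, 1.06, -2.89]]
35 1 25 -100 [[0.09, 0.21, 1.82, -0.5, 1.37, -2.74]]
35 1 25 -120 [[0.02, 0.37, 1.64, -0.38, 1.63, -2.59]]
35 -1 15 -60 [[0.17, -0.08, 2.21, -0.92, 0.84, 0.27]]
35 -1 15 -80 [[0.2, 0.1, 2.01, -0.79, 1.15, 0.42]]
35 -1 15 -100 [[0.17, 0.26, 1.82, -0.65, 1.42, 0.55]]
35 -1 15 -120 [[0.1, 0.4, 1.65, -0.51, 1.65, 0.68]]
35 -1 25 -60 [[0.04, -0.17, 2.23, -0.66, 0.71, 0.02]]
35 -1 25 -80 [[0.1, 0.03, 2.02, -0.61, 1.06, 0.25]]
35 -1 25 -100 [[0.09, 0.21, 1.82, -0.5, 1.37, 0.4]]
35 -1 25 -120 [[0.02, 0.37, 1.64, -0.38, 1.63, 0.55]]
```

```bash
cat >> plan.py <<'E'
from h import tool
def go(p,R):
    """turn first (same row n times), then shift along the new tool axes"""
    o,p0,R0=tool();R=np.asarray(R)
    rv=(R0.inv()*Ro.from_matrix(R)).as_rotvec()/.1;s=R.T@(np.array(p)-p0)/.04
    n=max(1,int(np.ceil(np.abs(rv).max())));m=max(1,int(np.ceil(np.linalg.norm(s)/.95)))
    print("turn",np.round(rv,2),"=",n,"x",np.round(rv/n,3)," shift",np.round(s,2),"=",m,"x",np.round(s/m,3),"from",np.round(p0,4),"t",round(o["time_s"],1))
def chk(p,R,q0):
    r=ik(np.array(p),np.asarray(R),1,[q0]);return r[0].round(2).tolist() if r else None
E
python3 - <<'E'
from plan import *
R=pick(np.radians(-5.3),np.radians(25),-1);o,p,R0=tool();q=o["q"]
print(chk(p,R,q),chk([.42,.12,.3],R,q));go([.42,.12,.3],R)
E
```

```text
[-0.83, 0.15, 1.49, 0.31, 1.19, 0.76] [0.05, -0.39, 2.05, -0.07, 1.05, 1.74]
turn [0.18 9.17 4.46] = 10 x [0.018 0.917 0.446]  shift [ -5.35 -11.21  -1.31] = 14 x [-0.382 -0.8   -0.093] from [ 0.5936 -0.3463  0.343 ] t 24.4
```

Request:
carry_out --plan "0 0 0 .02 .92 .45;0 0 0 .02 .92 .45;0 0 0 .02 .92 .45;0 0 0 .02 .92 .45;0 0 0 .02 .92 .45;0 0 0 .02 .92 .45;0 0 0 .02 .92 .45;0 0 0 .02 .92 .45" --claw -0.2

```text
time_s: 25.1
eef_pos: [0.5906, -0.3472, 0.3396]
eef_rot: [0.015, 0.992, -0.007, 0.127]
wrist_force: [-0.3, -0.1, -0.5]
opening: 0.598
grasp_force: 0.0
```

Request:
carry_out --plan "0 0 0 .02 .9 .44;0 0 0 .02 .9 .44;-.38 -.8 -.09 0 0 0;-.38 -.8 -.09 0 0 0;-.38 -.8 -.09 0 0 0;-.38 -.8 -.09 0 0 0;-.38 -.8 -.09 0 0 0;-.38 -.8 -.09 0 0 0"

```text
time_s: 25.77
eef_pos: [0.5165, -0.1456, 0.3207]
eef_rot: [0.008, 0.976, -0.048, 0.213]
wrist_force: [0.3, 0.8, -0.4]
opening: 0.598
grasp_force: 0.0
```

Request:
carry_out --plan "-.38 -.8 -.09 0 0 0;-.38 -.8 -.09 0 0 0;-.38 -.8 -.09 0 0 0;-.38 -.8 -.09 0 0 0;-.38 -.8 -.09 0 0 0;-.38 -.8 -.09 0 0 0;-.38 -.8 -.09 0 0 0;-.38 -.8 -.09 0 0 0"

```text
time_s: 26.43
eef_pos: [0.4193, 0.1206, 0.2977]
eef_rot: [0.008, 0.976, -0.048, 0.214]
wrist_force: [0.2, 0.5, -0.1]
opening: 0.594
grasp_force: 0.0
```

```bash
cat > spat.py <<'E'
from h import *
def find(c,n,off=(0,0)):
    T=c[n];im=T["pixels"].astype(int)
    poly=np.int32([proj(T,X) for X in([.585,-.10,.003],[.58,-.41,.003],[.31,-.39,.003],[.32,-.09,.003])])
    m=np.zeros(im.shape[:2],np.uint8);cv2.fillPoly(m,[poly],1)
    s=im.sum(2);k=((s<240)&(im[:,:,0]-im[:,:,2]>15)&(im[:,:,0]<125)&(m>0)).astype(np.uint8)
    N,l,st,_=cv2.connectedComponentsWithStats(k);r=[]
    for i in range(1,N):
        if st[i,4]<90:continue
        v,u=np.nonzero(l==i);P=np.array([onz(T,a-off[0],b-off[1],.011)[:2] for a,b in zip(u,v)])
        (cx,cy),wh,_=cv2.minAreaRect(P.astype(np.float32)*1000)
        w=P-P.mean(0);d=np.linalg.svd(w,full_matrices=False)[2][0];d=d*np.sign(d[0]);t=w@d
        e=[P[np.argsort(t)[:8]].mean(0),P[np.argsort(t)[-8:]].mean(0)]
        # the handle axis: fit to pixels beyond the blade
        hp=P[t>np.percentile(t,60)];h=hp-hp.mean(0);hd=np.linalg.svd(h,full_matrices=False)[2][0];hd*=np.sign(hd[0])
        print(n,st[i].tolist(),"mid",np.round([cx/1000,cy/1000],4),"len",round(np.ptp(t),3),"dir",round(np.degrees(np.arctan2(d[1],d[0])),1),"hdir",round(np.degrees(np.arctan2(hd[1],hd[0])),1),"blade/handle end",np.round(e,3).tolist())
    return k
E
python3 st.py; python3 - <<'E'
from spat import *
c=cams();find(c,"top");find(c,"side",(1.96,1.14))
a=cv2.resize(c["top"]["pixels"][150:300,250:450],(400,300),interpolation=2);b=cv2.resize(c["side"]["pixels"][200:350,260:460],(400,300),interpolation=2)
cv2.imwrite("pics/m8.png",np.hstack([a,b])[:,:,::-1])
E
```

```text
q6 1.736 yaw -0.0998 [0.4193 0.1206 0.2977] F [ 0.2  0.5 -0.1] M [ 0.045  0.191 -0.007] open 50.5 26.4333
top [371, 205, 48, 76, 1377] mid [ 0.4642 -0.3254] len 0.246 dir -7.7 hdir -79.9 blade/handle end [[0.343, -0.334], [0.581, -0.394]]
top [327, 210, 18, 62, 529] mid [ 0.4662 -0.1496] len 0.198 dir -7.5 hdir -7.7 blade/handle end [[0.37, -0.133], [0.562, -0.159]]
top [319, 275, 13, 12, 102] mid [ 0.3368 -0.1062] len 0.048 dir 56.5 hdir -13.3 blade/handle end [[0.322, -0.122], [0.348, -0.09]]
side [297, 280, 67, 15, 206] mid [ 0.4645 -0.1564] len 0.196 dir -2.8 hdir -8.4 blade/handle end [[0.369, -0.15], [0.559, -0.166]]
side [310, 303, 71, 20, 227] mid [ 0.464  -0.2852] len 0.2 dir 1.0 hdir 3.3 blade/handle end [[0.366, -0.282], [0.561, -0.282]]
side [310, 324, 73, 17, 203] mid [ 0.4379 -0.3602] len 0.195 dir -0.9 hdir -6.4 blade/handle end [[0.342, -0.356], [0.532, -0.366]]
```

View pics/m8.png

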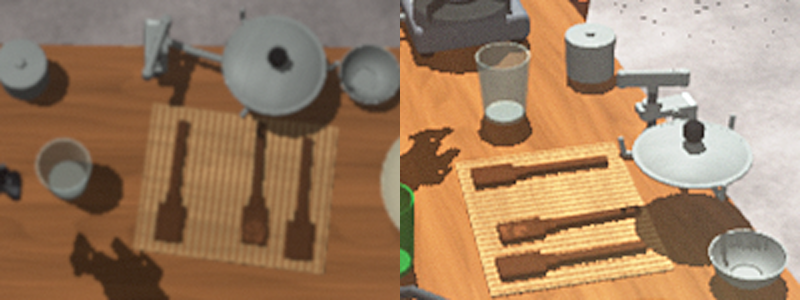

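Both views show the lid lying level in the cradle, knob at (278,57) and (693,130). All three spatulas are still on the mat, with blades at (171,222), (254,228) and (299,245) in the top view. Going for the left one.

```bash
cat > pk.py <<'E'
import sys
from plan import *
x,y,d=map(float,sys.argv[1:4]);zc=float(sys.argv[4])
al=np.radians(25);R=pick(np.radians(d),al,-1);h=np.array([np.cos(np.radians(d)),np.sin(np.radians(d)),0])
w=R[:,0];T=np.array([x,y,.008])-.020*h+.004*w;T[2]=zc
o,p,_=tool();print("tcp",T.round(4),chk(T,R,o["q"]));go(T,R)
E
python3 pk.py .470 -.149 -7.6 .09
```

```text
tcp [ 0.4538 -0.1468  0.09  ] [-0.72, -0.15, 2.28, 0.39, 0.68, 0.72]
turn [-0.24  0.07  0.39] = 1 x [-0.244  0.072  0.39 ]  shift [-0.56  6.61  5.45] = 10 x [-0.056  0.661  0.545] from [0.4177 0.1249 0.297 ] t 26.5
```

Request:
carry_out --plan "0 0 0 -.24 .07 .39;-.056 .66 .4 0 0 0;-.056 .66 .4 0 0 0;-.056 .66 .4 0 0 0;-.056 .66 .5 0 0 0;-.056 .66 .5 0 0 0;-.056 .66 .6 0 0 0;-.056 .66 .6 0 0 0"

```text
time_s: 27.2
eef_pos: [0.4371, -0.072, 0.168]
eef_rot: [0.017, 0.973, -0.07, 0.217]
wrist_force: [1.4, 0.4, -0.1]
opening: 0.6
grasp_force: 0.0
```

Request:
carry_out --plan "-.056 .66 .6 0 0 0;-.056 .66 .7 0 0 0;-.056 .67 .75 0 0 0;0 0 0 0 0 0;0 0 0 0 0 0;0 0 0 0 0 0;0 0 0 0 0 0;0 0 0 0 0 0"

```text
time_s: 27.87
eef_pos: [0.4556, -0.1524, 0.094]
eef_rot: [0.017, 0.973, -0.068, 0.218]
wrist_force: [0.2, 0.3, 0.6]
opening: 0.604
grasp_force: 0.0
```

```bash
python3 pk.py .470 -.149 -7.6 .01; python3 - <<'E'
from spat import *
from plan import *
c=cams();find(c,"top");S=c["side"];o,p,R=tool()
crop(S,275,215,395,305,6.5,"s9.png")
print([np.round((proj(S,p+R.apply([0,s*.026,-.005]))-[275,215])*6.5+np.array([1.96,1.14])*6.5,0).tolist() for s in(1,-1)])
E
```

```text
tcp [ 0.4538 -0.1468  0.01  ] [-0.72, -0.01, 2.34, 0.52, 0.5, 0.56]
turn [ 0.07 -0.05 -0.05] = 1 x [ 0.068 -0.048 -0.052]  shift [-0.95 -0.13  1.88] = 3 x [-0.315 -0.044  0.625] from [ 0.4556 -0.1524  0.094 ] t 27.9
top [353, 205, 66, 84, 2011] mid [ 0.4547 -0.286 ] len 0.304 dir -16.7 hdir -20.2 blade/handle end [[0.317, -0.23], [0.58, -0.398]]
top [336, 211, 9, 26, 134] mid [ 0.5208 -0.1533] len 0.085 dir -8.6 hdir -12.4 blade/handle end [[0.483, -0.145], [0.561, -0.16]]
[[341.0, 331.0], [318.0, 267.0]]
```

View pics/s9.png

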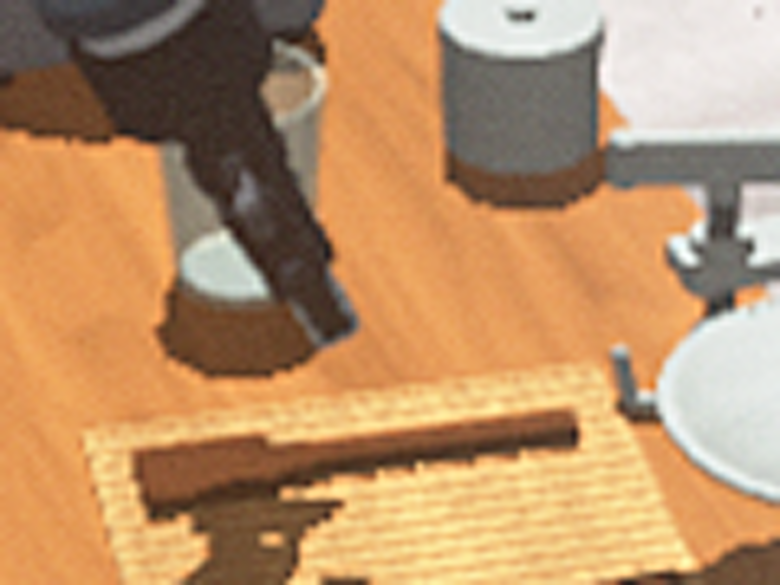

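```bash
python3 - <<'E'
from h import *
c=cams();S=c["side"];off=np.array([1.96,1.14]);m=np.array([.470,-.149]);d=np.radians(-7.6);h=np.array([np.cos(d),np.sin(d)]);n=np.array([-h[1],h[0]])
for nm,t,w in(("hend",.1,0),("blade",-.1,0),("neck+y",-.04,.008),("P",-.02,0)):
    print(nm,((proj(S,[*(m+t*h+w*n),.013])+off-[275,215])*6.5+3).round(0))
print("seen hend top ctr", "blade")
E
```

```text
hend [588. 424.]
blade [147. 482.]
neck+y [277. 454.]
P [325. 458.]
seen hend top ctr blade
```

```bash
python3 pk.py .468 -.147 -7.6 .01
```

```text
tcp [ 0.4518 -0.1448  0.01  ] [-0.72, -0.02, 2.35, 0.52, 0.5, 0.56]
turn [ 0.06 -0.03 -0.05] = 1 x [ 0.059 -0.035 -0.054]  shift [-0.98 -0.17  1.84] = 3 x [-0.328 -0.057  0.612] from [ 0.4554 -0.1522  0.0932] t 28.1
```

Request:
carry_out --plan "-.163 -.17 .307 0 0 0;-.163 0 .307 0 0 0;-.163 0 .307 0 0 0;-.163 0 .307 0 0 0;-.163 0 .307 0 0 0;-.163 0 .307 0 0 0;0 0 0 0 0 0;0 0 0 0 0 0"

```text
time_s: 28.73
eef_pos: [0.4512, -0.1446, 0.0082]
eef_rot: [0.015, 0.974, -0.069, 0.216]
wrist_force: [0.3, -0.2, 0.1]
opening: 0.6
grasp_force: 0.0
```

```bash
python3 pk.py .468 -.147 -7.6 .01;python3 st.py
```

```text
tcp [ 0.4518 -0.1448  0.01  ] [-0.72, -0.02, 2.35, 0.52, 0.5, 0.56]
turn [ 0.04  0.   -0.07] = 1 x [ 0.038  0.002 -0.073]  shift [ 0.03  0.   -0.04] = 1 x [ 0.032  0.005 -0.035] from [ 0.4512 -0.1446  0.0082] t 28.7
q6 0.418 yaw -0.1408 [ 0.4512 -0.1446  0.0082] F [ 0.3 -0.2  0.1] M [ 0.007  0.167 -0.041] open 51.0 28.7333
```

Raising slightly by 1 mm, then closing and lifting 20 mm.

Request:
carry_out --plan "0 0 -.03 0 0 0;0 0 0 0 0 0;0 0 0 0 0 0;0 0 0 0 0 0;0 0 0 0 0 0;0 0 0 0 0 0;0 0 0 0 0 0;0 0 0 0 0 0" --claw 1

```text
time_s: 29.4
eef_pos: [0.4517, -0.1455, 0.0107]
eef_rot: [0.016, 0.974, -0.068, 0.217]
wrist_force: [-7.6, 1.7, 12.0]
opening: 0.151
grasp_force: 58.6
```

Request:
carry_out --plan ".04 0 -.09 0 0 0;.04 0 -.09 0 0 0;.04 0 -.09 0 0 0;.04 0 -.09 0 0 0;.04 0 -.09 0 0 0;.04 0 -.09 0 0 0;0 0 0 0 0 0;0 0 0 0 0 0"

```text
time_s: 30.07
eef_pos: [0.4507, -0.1451, 0.0334]
eef_rot: [0.016, 0.974, -0.069, 0.217]
wrist_force: [0.6, 0.9, 0.2]
opening: 0.149
grasp_force: 58.5
```

```bash
python3 st.py
```

```text
q6 0.518 yaw -0.1403 [ 0.4507 -0.1451  0.0334] F [0.6 0.9 0.2] M [ 0.064  0.26  -0.006] open 12.7 30.0667
```

```bash
cat > pl.py <<'E'
import sys
from plan import *
from scipy.spatial.transform import Slerp
TUM=np.array([.472,.029])
def lean(phi,th,al,fl=-1):
    u=np.array([np.cos(phi),np.sin(phi),0]);h=-np.sin(th)*u-np.array([0,0,np.cos(th)])
    n=np.cos(th)*(-u)+np.sin(th)*np.array([0,0,1]);return grasp(h,n,al,fl),h,u
def target(phi,back,ez,th=22,sc=.12,al=25):
    R,h,u=lean(np.radians(phi),np.radians(th),np.radians(al))
    E=np.array([*TUM,ez])-back*u;return E-sc*h+R[:,0]*.004,R
if __name__=="__main__":
    phi,back,ez=map(float,sys.argv[1:4]);T,R=target(phi,back,ez);o,p,R0=tool();q=o["q"]
    S=Slerp([0,1],Ro.concatenate([R0,Ro.from_matrix(R)]));via=np.array([.43,-.05,.30]) if len(sys.argv)>4 else p
    for k in(0,.25,.5,.75,1):
        r=ik(via,S(k).as_matrix(),1,[q]);q=r[0] if r else q;print(k,r[0].round(2).tolist() if r else None)
    print("tcp",T.round(4),chk(T,R,q))
    if len(sys.argv)>4:go(via,R0.as_matrix())
    go(T,R)
E
python3 pl.py -108 0 .14 v
```

```text
0 [-0.5, -0.43, 2.08, 0.17, 1.09, 1.16]
0.25 [-0.35, -0.27, 1.92, -0.06, 1.26, 1.03]
0.5 [-0.19, -0.12, 1.81, -0.27, 1.42, 0.87]
0.75 [-0.05, -0.0, 1.75, -0.48, 1.55, 0.68]
1 [0.07, 0.08, 1.75, -0.69, 1.63, 0.46]
tcp [ 0.459  -0.011   0.2485] [0.14, 0.19, 1.72, -0.66, 1.61, 0.56]
turn [ 0.  0. -0.] = 1 x [ 0.  0. -0.]  shift [ 2.06 -2.27 -6.4 ] = 8 x [ 0.257 -0.284 -0.8  ] from [ 0.4507 -0.1451  0.0334] t 30.1
turn [ -2.28  -9.79 -14.53] = 15 x [-0.152 -0.652 -0.969]  shift [-1.29 -0.84 -6.15] = 7 x [-0.184 -0.12  -0.879] from [ 0.4507 -0.1451  0.0334] t 30.1
```

Request:
carry_out --plan ".257 -.284 -.8 0 0 0;.257 -.284 -.8 0 0 0;.257 -.284 -.8 0 0 0;.257 -.284 -.8 0 0 0;.257 -.284 -.8 0 0 0;.257 -.284 -.8 0 0 0;.257 -.284 -.8 0 0 0;.257 -.284 -.8 0 0 0"

```text
time_s: 30.73
eef_pos: [0.4291, -0.0491, 0.301]
eef_rot: [0.016, 0.974, -0.069, 0.216]
wrist_force: [0.6, 0.7, -0.5]
opening: 0.154
grasp_force: 58.7
```

Request:
carry_out --plan "0 0 0 -.15 -.65 -.97;0 0 0 -.15 -.65 -.97;0 0 0 -.15 -.65 -.97;0 0 0 -.15 -.65 -.97;0 0 0 -.15 -.65 -.97;0 0 0 -.15 -.65 -.97;0 0 0 -.15 -.65 -.97;0 0 0 -.15 -.65 -.97"

```text
time_s: 31.4
eef_pos: [0.4301, -0.0499, 0.2994]
eef_rot: [0.134, 0.946, 0.288, -0.063]
wrist_force: [-0.4, 0.2, -0.0]
opening: 0.15
grasp_force: 58.6
```

Request:
carry_out --plan "0 0 0 -.15 -.65 -.97;0 0 0 -.15 -.65 -.97;0 0 0 -.15 -.65 -.97;0 0 0 -.15 -.65 -.97;0 0 0 -.15 -.65 -.97;0 0 0 -.15 -.65 -.97;0 0 0 -.15 -.65 -.97;0 0 0 0 0 0"

```text
time_s: 32.07
eef_pos: [0.4291, -0.0488, 0.2973]
eef_rot: [0.213, 0.75, 0.551, -0.298]
wrist_force: [-0.5, 0.5, -1.8]
opening: 0.152
grasp_force: 58.8
```

```bash
python3 st.py;python3 pl.py -108 0 .14
```

```text
q6 0.46 yaw 1.2709 [ 0.4291 -0.0488  0.2973] F [-0.5  0.5 -1.8] M [ 0.374 -0.119 -0.023] open 13.0 32.0667
0 [0.07, 0.08, 1.75, -0.68, 1.63, 0.45]
0.25 [0.07, 0.08, 1.75, -0.68, 1.63, 0.45]
0.5 [0.07, 0.08, 1.75, -0.68, 1.63, 0.46]
0.75 [0.07, 0.08, 1.75, -0.68, 1.63, 0.46]
1 [0.07, 0.08, 1.75, -0.68, 1.63, 0.46]
tcp [ 0.459  -0.011   0.2485] [0.14, 0.19, 1.72, -0.66, 1.61, 0.56]
turn [-0.01 -0.01  0.1 ] = 1 x [-0.011 -0.01   0.105]  shift [1.66 0.42 0.12] = 2 x [0.829 0.209 0.06 ] from [ 0.4291 -0.0488  0.2973] t 32.1
```

Request:
carry_out --plan "0 0 0 0 0 .1;.3 .08 .02 0 0 0;.4 .1 .03 0 0 0;.4 .1 .03 0 0 0;.36 .09 .03 0 0 0;.2 .05 .01 0 0 0;0 0 0 0 0 0;0 0 0 0 0 0"

```text
time_s: 32.73
eef_pos: [0.4604, -0.0125, 0.2515]
eef_rot: [0.216, 0.756, 0.544, -0.294]
wrist_force: [1.0, -0.9, 0.2]
opening: 0.151
grasp_force: 58.8
```

```bash
python3 st.py; python3 - <<'E'
from h import *
from pl import *
c=cams();S=c["side"];T=c["top"];o,p,R=tool();M=R.as_matrix()
al=np.radians(25);w=M[:,0];z=M[:,2];h=np.cos(al)*w+np.sin(al)*z
P=p-.004*w;print("E",P+.12*h,"blade end",P-.08*h)
a=cv2.resize(T["pixels"][190:280,240:330],(400,400),interpolation=2);b=cv2.resize(S["pixels"][160:280,250:370],(400,400),interpolation=2)
cv2.imwrite("pics/p10.png",np.hstack([a,b])[:,:,::-1])
off=np.array([1.96,1.14])
for X in(P+.12*h,P-.08*h): print(((proj(S,X)+off-[250,160])*400/120).round(),((proj(T,X)-[240,190])*400/90).round())
E
```

```text
q6 0.573 yaw 1.2436 [ 0.4604 -0.0125  0.2515] F [ 1.  -0.9  0.2] M [ 0.388 -0.139  0.005] open 12.8 32.7333
E [0.4746293  0.02758135 0.14364519] blade end [ 0.44944045 -0.04392531  0.32871902]
[209. 189.] [179. 165.]
[200.  36.] [280. 131.]
```

View pics/p10.png

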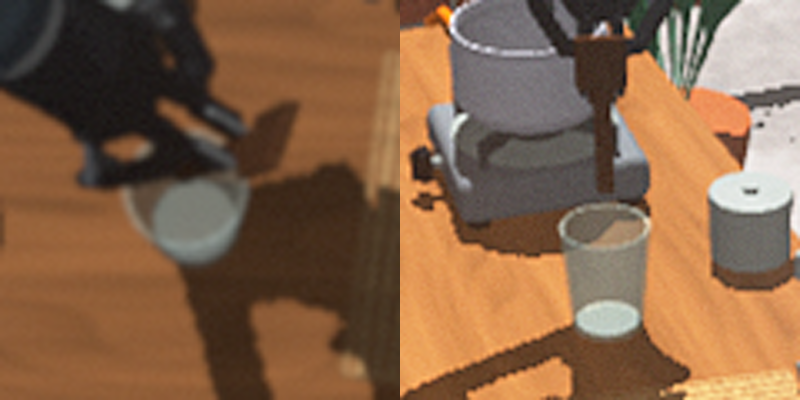

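Side view: the spatula hangs handle down, its end at (605,190), just above the tumbler rim centre (604,227). Blade is up. This matches the prediction.

```bash
python3 - <<'E'
from pl import *
from h import *
c=cams();S=c["side"];T=c["top"];off=np.array([1.96,1.14])
print(onz(S,310.85-off[0],227.75-off[1],.105),onz(S,312-off[0],255.4-off[1],.006),onz(T,240+190*.225-.4,190+210*.225-.4,.006))
E
python3 pl.py -108 .008 .018
```

```text
[0.4682446  0.02992792 0.105     ] [0.46829018 0.02886883 0.006     ] [0.47676154 0.03021089 0.006     ]
0 [0.13, 0.19, 1.72, -0.66, 1.61, 0.56]
0.25 [0.13, 0.19, 1.72, -0.66, 1.61, 0.56]
0.5 [0.14, 0.19, 1.72, -0.66, 1.61, 0.56]
0.75 [0.14, 0.19, 1.72, -0.66, 1.61, 0.56]
1 [0.14, 0.19, 1.72, -0.66, 1.61, 0.55]
tcp [ 0.4615 -0.0034  0.1265] [0.15, 0.31, 1.82, -0.66, 1.44, 0.7]
turn [ 0.01 -0.05 -0.1 ] = 1 x [ 0.011 -0.048 -0.096]  shift [ 2.3  -0.05  2.14] = 4 x [ 0.576 -0.011  0.535] from [ 0.4604 -0.0124  0.252 ] t 32.9
```

Request:
carry_out --plan ".2 0 .19 0 0 -.1;.2 0 .19 0 0 0;.2 0 .18 0 0 0;.2 -.01 .18 0 0 0;.2 -.01 .18 0 0 0;.2 -.01 .18 0 0 0;.2 -.01 .18 0 0 0;.2 0 .18 0 0 0"

```text
time_s: 33.6
eef_pos: [0.4609, -0.0045, 0.1635]
eef_rot: [0.214, 0.753, 0.548, -0.295]
wrist_force: [-0.3, -0.3, -0.1]
opening: 0.148
grasp_force: 58.8
```

Request:
carry_out --plan ".15 0 .14 0 0 0;.15 0 .14 0 0 0;.15 0 .14 0 0 0;.1 0 .1 0 0 0;.1 0 .1 0 0 0;0 0 0 0 0 0;0 0 0 0 0 0;0 0 0 0 0 0"

```text
time_s: 34.27
eef_pos: [0.4621, -0.0025, 0.1293]
eef_rot: [0.214, 0.753, 0.548, -0.295]
wrist_force: [0.6, 0.2, 0.3]
opening: 0.153
grasp_force: 58.8
```

```bash
python3 st.py; python3 pl.py -108 .008 .018|tail -1
```

```text
q6 0.717 yaw 1.2589 [ 0.4621 -0.0025  0.1293] F [0.6 0.2 0.3] M [ 0.32  -0.108  0.006] open 13.0 34.2667
turn [ 0.01 -0.04  0.02] = 1 x [ 0.011 -0.043  0.016]  shift [ 0.03 -0.01  0.07] = 1 x [ 0.029 -0.007  0.069] from [ 0.4621 -0.0025  0.1293] t 34.3
```

Request:
carry_out --plan "0 0 .06 0 0 0;0 0 0 0 0 0;0 0 0 0 0 0;0 0 0 0 0 0;0 0 0 0 0 0;0 0 0 0 0 0;0 0 0 0 0 0;0 0 0 0 0 0" --claw -0.2

```text
time_s: 34.93
eef_pos: [0.4613, -0.004, 0.1272]
eef_rot: [0.214, 0.753, 0.548, -0.295]
wrist_force: [-0.5, 1.4, -0.7]
opening: 0.603
grasp_force: 0.0
```

Request:
carry_out --plan "0 0 -.2 0 0 0;0 0 -.4 0 0 0;0 0 -.6 0 0 0;0 0 -.7 0 0 0;0 0 -.7 0 0 0;0 0 -.7 0 0 0;0 0 -.7 0 0 0;0 0 -.3 0 0 0"

```text
time_s: 35.6
eef_pos: [0.4988, 0.1095, 0.2568]
eef_rot: [0.215, 0.753, 0.549, -0.293]
wrist_force: [-0.0, -0.3, 0.5]
opening: 0.598
grasp_force: 0.0
```

```bash
python3 st.py; python3 - <<'E'
from spat import *
c=cams();find(c,"top");find(c,"side",(1.96,1.14))
S=c["side"]
a=cv2.resize(c["top"]["pixels"][190:290,240:340],(400,400),interpolation=2);b=cv2.resize(S["pixels"][150:270,250:370],(400,400),interpolation=2)
cv2.imwrite("pics/r11.png",np.hstack([a,b])[:,:,::-1])
E
```

```text
q6 0.672 yaw 1.2574 [0.4988 0.1095 0.2568] F [-0.  -0.3  0.5] M [ 0.307 -0.095  0.023] open 50.8 35.6
top [371, 205, 48, 75, 1311] mid [ 0.4648 -0.3258] len 0.246 dir -7.7 hdir -80.3 blade/handle end [[0.344, -0.333], [0.581, -0.394]]
top [320, 244, 13, 16, 143] mid [ 0.4289 -0.1079] len 0.054 dir 18.1 hdir 89.8 blade/handle end [[0.408, -0.117], [0.45, -0.098]]
side [310, 303, 71, 20, 215] mid [ 0.464  -0.2852] len 0.2 dir 0.9 hdir 4.8 blade/handle end [[0.366, -0.282], [0.561, -0.282]]
side [310, 324, 73, 17, 186] mid [ 0.4379 -0.3596] len 0.195 dir -0.9 hdir -6.0 blade/handle end [[0.342, -0.357], [0.532, -0.366]]
```

```bash
cat > chkt.py <<'E'
from h import *
c=cams();S=c["side"];off=np.array([1.96,1.14])
im=S["pixels"].astype(int);ref=cv2.imread("pics/side0.png")[:,:,::-1].astype(int)
for n,x0,x1,y0,y1 in(("side",285,345,185,275),):
    m=((np.abs(im-ref).sum(2)>70)&(im.sum(2)<230)&(im[:,:,0]-im[:,:,2]>12)).astype(np.uint8)
    sub=m[y0:y1,x0:x1]
    for r in range(0,y1-y0,3): print(y0+r,"".join("#" if v else "." for v in sub[r]))
E
python3 chkt.py; python3 - <<'E'
from h import *
from pl import *
c=cams();S=c["side"]
for th in(22,30):
    t=np.radians(th);u=np.array([np.cos(np.radians(-108)),np.sin(np.radians(-108)),0]);d=np.sin(t)*u+np.array([0,0,np.cos(t)]);E=np.array([.471,.0295,.008])-(.008 if th==22 else .022)*u
    print(th,[(proj(S,E+s*d)+[1.96,1.14]).round(1).tolist() for s in(0,.1,.14,.2)])
E
```

```text
185 ............................................................
188 ............................................................
191 ............................................................
194 ............................................................
197 ............................................................
200 ............................................................
203 ............................................................
206 ............................................................
209 ............................................................
212 ............................................................
215 ............................................................
218 ....................##.###########..........................
221 ....................##############..........................
224 ...................################.........................
227 ....................##############..........................
230 .......................########.............................
233 .........................###............................
[... 285 characters left out ...]
......................######.#####..........
251 ##.....................................##########...........
254 ......................................######................
257 ........#####...#.....................############..........
260 ........########.......................#########............
263 ..........######........................#...................
266 ......########..............................................
269 .###############............................................
272 #########...................................................
22 [[312.7, 253.2], [311.8, 233.8], [311.3, 225.5], [310.7, 212.5]]
30 [[312.8, 250.9], [311.8, 235.3], [311.4, 228.6], [310.8, 218.1]]
```

```bash
python3 pk.py .4655 -.275 -5 .24
```

```text
tcp [ 0.4492 -0.2736  0.24  ] [-0.98, -0.14, 1.98, 0.39, 1.06, 0.53]
turn [ 2.17  9.95 13.99] = 14 x [0.155 0.711 1.   ]  shift [-0.44  9.56  0.12] = 11 x [-0.04   0.869  0.011] from [0.4962 0.1061 0.2519] t 35.9
```

Request:
carry_out --plan "0 0 0 .136 .622 .874;0 0 0 .136 .622 .874;0 0 0 .136 .622 .874;0 0 0 .136 .622 .874;0 0 0 .136 .622 .874;0 0 0 .136 .622 .874;0 0 0 .136 .622 .874;0 0 0 .136 .622 .874"

```text
time_s: 36.57
eef_pos: [0.4966, 0.106, 0.2523]
eef_rot: [0.122, 0.952, 0.276, -0.042]
wrist_force: [-0.7, 0.4, 0.3]
opening: 0.598
grasp_force: 0.0
```

Request:
carry_out --plan "0 0 0 .136 .622 .874;0 0 0 .136 .622 .874;0 0 0 .136 .622 .874;0 0 0 .136 .622 .874;0 0 0 .136 .622 .874;0 0 0 .136 .622 .874;0 0 0 .136 .622 .874;0 0 0 .136 .622 .874"

```text
time_s: 37.23
eef_pos: [0.4964, 0.106, 0.2521]
eef_rot: [0.008, 0.975, -0.045, 0.218]
wrist_force: [-0.8, 0.5, 0.3]
opening: 0.6
grasp_force: 0.0
```

Request:
carry_out --plan "-.037 .797 0 0 0 0;-.037 .797 0 0 0 0;-.037 .797 0 0 0 0;-.037 .797 0 0 0 0;-.037 .797 0 0 0 0;-.037 .797 0 0 0 0;-.037 .797 0 0 0 0;-.037 .797 0 0 0 0"

```text
time_s: 37.9
eef_pos: [0.4631, -0.1477, 0.2466]
eef_rot: [0.008, 0.975, -0.043, 0.217]
wrist_force: [1.0, -0.5, -0.4]
opening: 0.601
grasp_force: 0.0
```

Request:
carry_out --plan "-.037 .797 0 0 0 0;-.037 .797 0 0 0 0;-.037 .797 0 0 0 0;-.037 .797 .01 0 0 0;-.3 0 .64 0 0 0;-.3 0 .64 0 0 0;-.3 0 .64 0 0 0;-.3 0 .64 0 0 0"

```text
time_s: 38.57
eef_pos: [0.4471, -0.2723, 0.1292]
eef_rot: [0.008, 0.975, -0.043, 0.217]
wrist_force: [0.9, 0.4, -0.3]
opening: 0.6
grasp_force: 0.0
```

Request:
carry_out --plan "0 0 0 0 0 0;0 0 0 0 0 0;0 0 0 0 0 0;0 0 0 0 0 0;0 0 0 0 0 0;0 0 0 0 0 0;0 0 0 0 0 0;0 0 0 0 0 0"

```text
time_s: 39.23
eef_pos: [0.449, -0.2727, 0.1324]
eef_rot: [0.009, 0.975, -0.042, 0.218]
wrist_force: [0.8, 0.0, -0.5]
opening: 0.597
grasp_force: 0.0
```

```bash
python3 pk.py .4655 -.275 -5 .01; python3 - <<'E'
from spat import *
c=cams();find(c,"side",(1.96,1.14))
E
```

```text
tcp [ 0.4492 -0.2736  0.01  ] [-0.98, 0.12, 2.21, 0.6, 0.62, 0.22]
turn [-0.02 -0.03  0.01] = 1 x [-0.017 -0.033  0.014]  shift [-1.29  0.02  2.78] = 4 x [-0.322  0.005  0.694] from [ 0.449  -0.2727  0.1324] t 39.2
side [310, 303, 71, 20, 210] mid [ 0.464  -0.2852] len 0.2 dir 0.7 hdir 4.9 blade/handle end [[0.366, -0.282], [0.561, -0.282]]
side [309, 324, 74, 17, 360] mid [ 0.4377 -0.338 ] len 0.195 dir -8.2 hdir -10.4 blade/handle end [[0.342, -0.347], [0.53, -0.365]]
```

Request:
carry_out --plan "-.185 0 .4 0 0 0;-.185 0 .4 0 0 0;-.185 0 .4 0 0 0;-.185 0 .4 0 0 0;-.185 0 .4 0 0 0;-.185 0 .4 0 0 0;-.18 .02 .37 0 0 0;0 0 0 0 0 0"

```text
time_s: 40.0
eef_pos: [0.4477, -0.2712, 0.0066]
eef_rot: [0.006, 0.975, -0.042, 0.216]
wrist_force: [-0.8, 1.1, -0.5]
opening: 0.597
grasp_force: 0.0
```

```bash
python3 pk.py .4655 -.275 -5 .01; python3 st.py
```

```text
tcp [ 0.4492 -0.2736  0.01  ] [-0.98, 0.12, 2.21, 0.6, 0.62, 0.22]
turn [-0.06  0.01 -0.01] = 1 x [-0.062  0.009 -0.01 ]  shift [ 0.07  0.06 -0.06] = 1 x [ 0.074  0.055 -0.06 ] from [ 0.4477 -0.2712  0.0066] t 40.0
q6 0.114 yaw -0.0884 [ 0.4477 -0.2712  0.0066] F [-0.8  1.1 -0.5] M [0.034 0.181 0.009] open 50.8 40.0
```

Raising 3 mm, closing, lifting 15 mm, then drawing back clear of the lid.

Request:
carry_out --plan ".07 .05 -.06 0 0 0;0 0 0 0 0 0;0 0 0 0 0 0;0 0 0 0 0 0;0 0 0 0 0 0;0 0 0 0 0 0;0 0 0 0 0 0;0 0 0 0 0 0" --claw 1

```text
time_s: 40.67
eef_pos: [0.4513, -0.2765, 0.0145]
eef_rot: [0.01, 0.975, -0.042, 0.219]
wrist_force: [-1.7, 1.0, 5.6]
opening: 0.095
grasp_force: 58.7
```

Request:
carry_out --plan ".05 0 -.11 0 0 0;.05 0 -.11 0 0 0;.05 0 -.11 0 0 0;-.45 0 -.21 0 0 0;-.45 0 -.21 0 0 0;-.45 0 -.21 0 0 0;-.3 0 -.14 0 0 0;0 0 0 0 0 0"

```text
time_s: 41.33
eef_pos: [0.3762, -0.2684, 0.0272]
eef_rot: [0.008, 0.975, -0.043, 0.217]
wrist_force: [0.0, -0.0, -1.4]
opening: 0.083
grasp_force: 58.7
```

```bash
python3 st.py; sed -i 's/\[.43,-.05,.30\]/[.41,-.20,.31]/;s/\.472,.029\]/.471,.0295]/' pl.py; python3 pl.py -76 0 .14 v
```

```text
q6 -0.019 yaw -0.088 [ 0.3762 -0.2684  0.0272] F [ 0.  -0.  -1.4] M [ 0.011  0.222 -0.008] open 7.0 41.3333
0 [-0.95, -0.34, 2.0, 0.35, 1.21, 0.62]
0.25 [-0.76, -0.28, 1.92, 0.07, 1.21, 0.41]
0.5 [-0.58, -0.24, 1.9, -0.21, 1.19, 0.2]
0.75 [-0.42, -0.24, 1.95, -0.48, 1.14, -0.03]
1 [-0.31, -0.27, 2.05, -0.73, 1.04, -0.28]
tcp [ 0.4812 -0.0113  0.2485] [0.18, 0.02, 1.91, -0.79, 1.26, 0.2]
turn [-0.  0.  0.] = 1 x [-0.  0.  0.]  shift [ 3.63 -1.79 -6.1 ] = 8 x [ 0.453 -0.224 -0.763] from [ 0.3762 -0.2684  0.0272] t 41.3
turn [ -3.11  -7.95 -19.61] = 20 x [-0.155 -0.398 -0.98 ]  shift [ 0.32  4.1  -7.87] = 10 x [ 0.032  0.41  -0.787] from [ 0.3762 -0.2684  0.0272] t 41.3
```

```bash
cat > asc.py <<'E'
from h import *
import sys
x0,x1,y0,y1=map(int,sys.argv[1:5]);c=cams();im=c["side"]["pixels"][y0:y1,x0:x1].astype(int)
s=im.sum(2);k=np.where((s<240)&(im[:,:,0]-im[:,:,2]>15)&(im[:,:,0]<125),"#",np.where(s<150,"@","."))
for i in range(0,y1-y0,2):print(y0+i,"".join(k[i]))
E
python3 asc.py 270 400 255 350
```

```text
255 ..................................................................................................................................
257 ....................................................#.............................................................................
259 .........................#......#..................###............................................................................
261 ...............................###...............######...........................................................................
263 .......................#...@...##.#####################...........................................................................
265 .......................####@..####.#####################..........................................................................
267 .....................########@#####.###################...........................................................................
269 ....................###.#############.#.#############.............................................................................
271 ................
[... 4679 characters left out ...]
.........................
341 ..##########.####.#.#.##..#######.................................................................................................
343 ############.#.####..#####.###.##......#..........................................................................................
345 .....#####..#######.##.##......###....#...........................................................................................
347 ...........#####.####..#.###..#####...............................................................................................
349 .................######....#.##...................................................................................................
```

The handle seems pinched too high: the opening is only 7 mm and still shrinking. Setting it down and regrasping lower.

Request:
carry_out --plan ".3 0 .14 0 0 0;.3 0 .14 0 0 0;.3 0 .14 0 0 0;-.04 0 .09 0 0 0;-.04 0 .09 0 0 0;-.04 0 .09 0 0 0;-.03 0 .06 0 0 0;0 0 0 0 0 0"

```text
time_s: 42.1
eef_pos: [0.4179, -0.272, 0.0139]
eef_rot: [0.008, 0.975, -0.042, 0.218]
wrist_force: [-10.9, 8.3, 29.1]
opening: 0.079
grasp_force: 91.5
```

Request:
carry_out --plan "0 0 0 0 0 0;0 0 0 0 0 0;0 0 0 0 0 0;0 0 0 0 0 0;0 0 0 0 0 0;0 0 0 0 0 0;0 0 0 0 0 0;0 0 0 0 0 0" --claw -0.4

```text
time_s: 42.77
eef_pos: [0.4174, -0.2723, 0.0127]
eef_rot: [0.008, 0.975, -0.042, 0.217]
wrist_force: [0.1, 1.0, -0.8]
opening: 0.701
grasp_force: 0.0
```

```bash
python3 st.py; python3 asc.py 290 390 295 330
```

```text
q6 0.04 yaw -0.0865 [ 0.4174 -0.2723  0.0127] F [ 0.1  1.  -0.8] M [-0.013  0.098  0.02 ] open 59.6 42.7667
295 .................#######..#######...................................................................
297 ...................####....#######..................................................................
299 ....................###.....######.................................................................#
301 .......................#...#########............................................................#...
303 ......................##############.........................................................#......
305 ........................###########@................................................................
307 .........................############........................................#....#..#..............
309 ...........................#####.#####...........................#.###########...#..................
311 ....................##################................###############..#............................
313 ...............########################....
[... 197 characters left out ...]
####.#######..........................................................
319 .......#......##################.....#..............................................................
321 ........#..#.#################......................................................................
323 .........###########........##......................................................................
325 .........#..................#.......####..#........................................##########.......
327 ....................####################.............................##############.................
329 ........##.......#####################...................#############..............................
```

```bash
python3 - <<'E'
from h import *
from spat import find
c=cams();S=c["side"]
# sub-pixel centre of handle per column (dark profile)
g=S["pixels"].astype(float)[:,:,0]
pts=[]
for u in range(336,364,3):
    col=g[302:322,u];w=np.clip(120-col,0,None);pts.append((u,302+(w*np.arange(20)).sum()/w.sum(),int((w>0).sum())))
print([(a,round(b,1),n) for a,b,n in pts])
X=np.array([onz(S,a-1.4,b-.8,.010)[:2] for a,b,_ in pts]);f=np.polyfit(X[:,0],X[:,1],1);print(X.round(4)[[0,-1]],np.degrees(np.arctan(f[0])),"y at .42",np.polyval(f,.42),"end",onz(S,367-1.4,309.5-.8,.010))
E
```

```text
[(336, np.float64(314.0), 3), (339, np.float64(313.5), 4), (342, np.float64(313.0), 3), (345, np.float64(312.2), 3), (348, np.float64(311.8), 3), (351, np.float64(311.0), 3), (354, np.float64(311.0), 3), (357, np.float64(310.1), 3), (360, np.float64(309.5), 2), (363, np.float64(309.1), 3)]
[[ 0.4378 -0.2828]
 [ 0.5139 -0.2881]] -3.756035942091462 y at .42 -0.28174151724328883 end [ 0.52339563 -0.29360098  0.01      ]
```

Request:
carry_out --plan "-.1 .03 .01 0 0 0;-.1 .03 .01 0 0 0;-.09 0 .01 0 0 0;0 0 0 0 0 0;0 0 0 0 0 0;0 0 0 0 0 0;0 0 0 0 0 0;0 0 0 0 0 0"

```text
time_s: 43.63
eef_pos: [0.4074, -0.274, 0.0069]
eef_rot: [0.008, 0.975, -0.042, 0.218]
wrist_force: [0.1, 0.7, 0.3]
opening: 0.702
grasp_force: 0.0
```

Request:
carry_out --plan "0 0 0 0 0 0;0 0 0 0 0 0;0 0 0 0 0 0;0 0 0 0 0 0;0 0 0 0 0 0;0 0 0 0 0 0;0 0 0 0 0 0;0 0 0 0 0 0" --claw 1

```text
time_s: 44.3
eef_pos: [0.4075, -0.2741, 0.0072]
eef_rot: [0.008, 0.975, -0.042, 0.218]
wrist_force: [-3.3, 1.0, 6.8]
opening: 0.165
grasp_force: 58.4
```

```bash
python3 st.py
```

```text
q6 -0.008 yaw -0.0861 [ 0.4075 -0.2741  0.0072] F [-3.3  1.   6.8] M [0.187 0.204 0.129] open 14.0 44.3
```

Request:
carry_out --plan ".05 0 -.11 0 0 0;.05 0 -.11 0 0 0;.05 0 -.11 0 0 0;-.2 0 -.2 0 0 0;-.2 0 -.2 0 0 0;0 0 0 0 0 0;0 0 0 0 0 0;0 0 0 0 0 0"

```text
time_s: 44.97
eef_pos: [0.3862, -0.2725, 0.0292]
eef_rot: [0.009, 0.975, -0.042, 0.218]
wrist_force: [0.1, -0.0, -0.6]
opening: 0.16
grasp_force: 58.8
```

```bash
python3 st.py; python3 pl.py -76 0 .145 v
```

```text
q6 0.007 yaw -0.0867 [ 0.3862 -0.2725  0.0292] F [ 0.1 -0.  -0.6] M [ 0.028  0.221 -0.003] open 13.6 44.9667
0 [-0.95, -0.34, 2.0, 0.35, 1.21, 0.62]
0.25 [-0.76, -0.28, 1.92, 0.08, 1.21, 0.41]
0.5 [-0.58, -0.24, 1.9, -0.21, 1.19, 0.2]
0.75 [-0.42, -0.24, 1.95, -0.48, 1.14, -0.03]
1 [-0.31, -0.27, 2.05, -0.73, 1.04, -0.28]
tcp [ 0.4812 -0.0113  0.2535] [0.18, 0.01, 1.91, -0.79, 1.27, 0.2]
turn [0. 0. 0.] = 1 x [0. 0. 0.]  shift [ 3.38 -1.87 -6.17] = 8 x [ 0.422 -0.233 -0.771] from [ 0.3862 -0.2725  0.0292] t 45.0
turn [ -3.09  -7.95 -19.6 ] = 20 x [-0.154 -0.398 -0.98 ]  shift [ 0.39  3.88 -8.03] = 10 x [ 0.039  0.388 -0.803] from [ 0.3862 -0.2725  0.0292] t 45.0
```

```bash
cat > pl2.py <<'E'
import sys
from pl import *
phi,th,rx,ry,ez=map(float,sys.argv[1:6]);R,h,u=lean(np.radians(phi),np.radians(th),np.radians(25))
T=np.array([*(TUM+[rx,ry]),ez])-.12*h+R[:,0]*.004
o,p,R0=tool();q=o["q"];v=eval(sys.argv[6]) if len(sys.argv)>6 else None
if v:
    go(v,R0.as_matrix());S=Slerp([0,1],Ro.concatenate([R0,Ro.from_matrix(R)]))
    for k in(0,.33,.67,1):
        r=ik(np.array(v),S(k).as_matrix(),1,[q]);q=r[0] if r else q;print(r[0].round(2).tolist() if r else None)
    d=(R.T@(T-np.array(v)))/.04;print("then shift",d.round(2))
print("tcp",T.round(4),chk(T,R,q));go(T,R)
E
python3 pl2.py -90 10 .013 -.008 .24 "[.41,-.16,.36]"; python3 pl2.py -90 10 .013 -.008 .02
```

```text
turn [0. 0. 0.] = 1 x [0. 0. 0.]  shift [ 3.83 -2.86 -7.33] = 10 x [ 0.383 -0.286 -0.733] from [ 0.3862 -0.2725  0.0292] t 45.0
[-0.87, -0.4, 1.95, 0.32, 1.29, 0.74]
[-0.54, -0.25, 1.81, -0.15, 1.35, 0.62]
[-0.25, -0.15, 1.8, -0.59, 1.41, 0.42]
[-0.05, -0.13, 1.94, -0.98, 1.4, 0.16]
then shift [ 2.44  1.85 -3.26]
tcp [0.484  0.003  0.3549] [0.28, 0.14, 1.67, -0.91, 1.65, 0.36]
turn [ -4.56 -10.46 -17.09] = 18 x [-0.254 -0.581 -0.95 ]  shift [ -2.72   2.44 -10.31] = 12 x [-0.227  0.204 -0.859] from [ 0.3862 -0.2725  0.0292] t 45.0
tcp [0.484  0.003  0.1349] [0.28, 0.33, 1.88, -0.93, 1.4, 0.68]
turn [ -4.56 -10.46 -17.09] = 18 x [-0.254 -0.581 -0.95 ]  shift [ 1.79  2.44 -7.16] = 9 x [ 0.198  0.272 -0.795] from [ 0.3862 -0.2725  0.0292] t 45.0
```

Request:
carry_out --plan ".383 -.286 -.733 0 0 0;.383 -.286 -.733 0 0 0;.383 -.286 -.733 0 0 0;.383 -.286 -.733 0 0 0;.383 -.286 -.733 0 0 0;.383 -.286 -.733 0 0 0;.383 -.286 -.733 0 0 0;.383 -.286 -.733 0 0 0"

```text
time_s: 45.63
eef_pos: [0.405, -0.1813, 0.2953]
eef_rot: [0.008, 0.975, -0.042, 0.218]
wrist_force: [1.2, -0.1, -0.9]
opening: 0.163
grasp_force: 58.8
```

Request:
carry_out --plan ".383 -.286 -.733 0 0 0;.383 -.286 -.733 0 0 0;0 0 0 -.254 -.581 -.95;0 0 0 -.254 -.581 -.95;0 0 0 -.254 -.581 -.95;0 0 0 -.254 -.581 -.95;0 0 0 -.254 -.581 -.95;0 0 0 -.254 -.581 -.95"

```text
time_s: 46.3
eef_pos: [0.4104, -0.1597, 0.36]
eef_rot: [0.135, 0.966, 0.218, 0.031]
wrist_force: [-0.3, 0.2, -0.8]
opening: 0.162
grasp_force: 58.8
```

Request:
carry_out --plan "0 0 0 -.254 -.581 -.95;0 0 0 -.254 -.581 -.95;0 0 0 -.254 -.581 -.95;0 0 0 -.254 -.581 -.95;0 0 0 -.254 -.581 -.95;0 0 0 -.254 -.581 -.95;0 0 0 -.254 -.581 -.95;0 0 0 -.254 -.581 -.95"

```text
time_s: 46.97
eef_pos: [0.4105, -0.1593, 0.3595]
eef_rot: [0.276, 0.781, 0.517, -0.217]
wrist_force: [-0.7, 0.8, -1.3]
opening: 0.157
grasp_force: 58.8
```

Request:
carry_out --plan "0 0 0 -.254 -.581 -.95;0 0 0 -.254 -.581 -.95;0 0 0 -.254 -.581 -.95;0 0 0 -.254 -.581 -.95;0 0 0 0 0 0;0 0 0 0 0 0;0 0 0 0 0 0;0 0 0 0 0 0"

```text
time_s: 47.63
eef_pos: [0.4102, -0.1601, 0.3604]
eef_rot: [0.327, 0.628, 0.627, -0.325]
wrist_force: [-0.2, -0.6, -0.1]
opening: 0.16
grasp_force: 58.8
```

```bash
python3 st.py;python3 pl2.py -90 10 .013 -.008 .24
```

```text
q6 0.17 yaw 1.5666 [ 0.4102 -0.1601  0.3604] F [-0.2 -0.6 -0.1] M [ 0.438 -0.04   0.001] open 13.6 47.6333
tcp [0.484  0.003  0.3549] [0.28, 0.14, 1.67, -0.91, 1.65, 0.36]
turn [ 0.01 -0.01 -0.02] = 1 x [ 0.012 -0.012 -0.024]  shift [ 2.45  1.84 -3.26] = 5 x [ 0.49   0.369 -0.652] from [ 0.4102 -0.1601  0.3604] t 47.6
```

Request:
carry_out --plan ".41 .307 -.543 0 0 0;.41 .307 -.543 0 0 0;.41 .307 -.543 0 0 0;.41 .307 -.543 0 0 0;.41 .307 -.543 0 0 0;.4 .307 -.543 0 0 0;0 0 0 0 0 0;0 0 0 0 0 0"

```text
time_s: 48.3
eef_pos: [0.4841, 0.0038, 0.3541]
eef_rot: [0.327, 0.627, 0.628, -0.326]
wrist_force: [-0.8, -0.3, -0.6]
opening: 0.161
grasp_force: 58.9
```

```bash
python3 pl2.py -90 10 .013 -.008 .12; cat > edge.py <<'E'
# where the held handle end should be and is, side view
from h import *
c=cams();S=c["side"];o,p,R=tool();M=R.as_matrix();al=np.radians(25);h=np.cos(al)*M[:,0]+np.sin(al)*M[:,2]
E=p-.004*M[:,0]+.12*h;B=E-.2*h;print("E",E.round(4),"pix",(proj(S,E)+[1.7,1]).round(1),"B",(proj(S,B)+[1.7,1]).round(1))
E
python3 edge.py; python3 asc.py 285 345 120 245
```

```text
tcp [0.484  0.003  0.2349] [0.28, 0.22, 1.81, -0.91, 1.51, 0.53]
turn [ 0.02 -0.01  0.01] = 1 x [ 0.018 -0.009  0.006]  shift [ 2.43 -0.    1.73] = 4 x [ 0.607 -0.001  0.432] from [0.4841 0.0038 0.3541] t 48.3
E [0.4831 0.0211 0.2394] pix [314.9 188.3] B [316.7 128.3]
120 ######@@.@@@@@@@@@@@@@@@@@..@..@@@@.#####@@...@@@@@....@@.@.
122 .......@@@.@@@@@@...@@@@@@@@@@...@......@.@..@@@@.@@........
124 ......#@@@@.@@@@@@@@@@@@@@@@.@.@@@@.....@@....@@@.@@..@...@.
126 ..##.....@@@@@@@@.@.@@@@@@@..@@@@@@.....@..@@.....@.........
128 #@@@@....@@@@@@@@@.@....@@@@@@@@@@@##.@..@@.@..@@@@..@..@...
130 #@@@@.@..##@@@@@@@.@..@@@#############......@...@@.....@....
132 @@@@@@@@...###@@@@@@@@@@##############..@....@...@..........
134 ##@@@@@@.@...#..@@@@@@..#############@.@@.....@.............
136 ####@@@@@@...@..@@@.....##############@.......@....@......@.
138 #######@@@@@@.@...@@.@.@##############.........@...........@
140 #########@@..@@@@..@@.@@##############..............@.......
142 ###########@@@@@@@@@@@@..############@......................
144 #############@@####@@@@@#############..........
[... 2563 characters left out ...]
####.....################....#....................
226 #############......################.........................
228 ############........############............................
230 #############..........########.............................
232 ##############...........#####..............................
234 #############...............................................
236 ...####.....................................................
238 ...........................................................#
240 ...........................................................#
242 ...........................................................#
244 ............................................................
```

Request:
carry_out --plan ".32 0 .227 0 0 0;.32 0 .227 0 0 0;.32 0 .227 0 0 0;.32 0 .227 0 0 0;.32 0 .227 0 0 0;.32 0 .227 0 0 0;.32 0 .227 0 0 0;.32 0 .227 0 0 0"

```text
time_s: 49.17
eef_pos: [0.4829, 0.0023, 0.2267]
eef_rot: [0.326, 0.627, 0.628, -0.327]
wrist_force: [-0.4, -0.8, 0.0]
opening: 0.162
grasp_force: 58.9
```

Request:
carry_out --plan ".32 0 .227 0 0 0;.32 0 .227 0 0 0;.32 0 .227 0 0 0;.2 0 .14 0 0 0;.2 0 .14 0 0 0;.2 0 .14 0 0 0;0 0 0 0 0 0;0 0 0 0 0 0"

```text
time_s: 49.83
eef_pos: [0.4824, 0.0019, 0.1515]
eef_rot: [0.326, 0.626, 0.628, -0.327]
wrist_force: [0.3, 0.3, 0.4]
opening: 0.164
grasp_force: 67.8
```

```bash
python3 st.py;python3 pl2.py -90 10 .013 -.008 .02;python3 edge.py
```

```text
q6 0.681 yaw 1.5751 [0.4824 0.0019 0.1515] F [0.3 0.3 0.4] M [ 0.512  0.008 -0.015] open 14.0 49.8333
tcp [0.484  0.003  0.1349] [0.28, 0.33, 1.88, -0.93, 1.4, 0.68]
turn [-0.    0.    0.02] = 1 x [-0.003  0.002  0.025]  shift [0.36 0.04 0.22] = 1 x [0.355 0.039 0.216] from [0.4824 0.0019 0.1515] t 49.8
E [0.4827 0.0204 0.0373] pix [316.7 247.2] B [318.6 194.9]
```

Request:
carry_out --plan ".09 .01 .055 0 0 0;.09 .01 .055 0 0 0;.09 .01 .055 0 0 0;0 0 0 0 0 0;0 0 0 0 0 0;0 0 0 0 0 0;0 0 0 0 0 0;0 0 0 0 0 0"

```text
time_s: 50.6
eef_pos: [0.4841, 0.0028, 0.1396]
eef_rot: [0.327, 0.627, 0.628, -0.326]
wrist_force: [-0.1, 0.2, 0.5]
opening: 0.157
grasp_force: 67.7
```

```bash
python3 st.py;python3 asc.py 285 345 180 265
```

```text
q6 0.7 yaw 1.5728 [0.4841 0.0028 0.1396] F [-0.1  0.2  0.5] M [0.563 0.016 0.059] open 13.3 50.6
180 ........@@@@@@@@@@@@@@@@@@@@@@@@#...........................
182 .........@@@@@@@@@@@@@@@@@@@@@@@@...........................
184 .........@@@@@@@@@@@@@@@@#.@@@@@..#.........................
186 ..........@@@@@@@@@@@@@@@@@........@........................
188 .............@@@@@@..@@@@@@........@.......#................
190 ...........@...@@@@....@@@@@@..@...@@.....@@................
192 ...........@@....@@@@@@@@@@@.....@@.........................
194 ............@@@...@@.......@@....@..........................
196 .............@@@@@@@........@@...#..........................
198 ......#@........@@@@@.....@@@@..@@..........................
200 .....@..@@.........@@@@@@.@@#@@@@@..........................
202 .......@@@@@.......@@@..@...#######.####....................
204 ..........@##.......@@......#############...................
206 ............@@@......@@....#############....................
208 ..............@..#@@..@@@...###########@....................
210 ................@#@@@@@@
[... 1091 characters left out ...]
#####.............................................
246 ###############.............................................
248 ################............................................
250 .###############............................................
252 ...##############............#..............................
254 ..##############............................................
256 #################...........................................
258 #################....................#......................
260 ##################.................###########..............
262 #######################........################.............
264 ########.....################################...............
```

Request:
carry_out --plan ".05 0 .03 0 0 0;0 0 0 0 0 0;0 0 0 0 0 0;0 0 0 0 0 0;0 0 0 0 0 0;0 0 0 0 0 0;0 0 0 0 0 0;0 0 0 0 0 0" --claw 0.2

```text
time_s: 51.37
eef_pos: [0.4843, 0.003, 0.1373]
eef_rot: [0.327, 0.627, 0.628, -0.326]
wrist_force: [-0.9, -0.0, 0.1]
opening: 0.403
grasp_force: 0.0
```

Request:
carry_out --plan "0 0 -.2 0 0 0;0 0 -.4 0 0 0;0 0 -.6 0 0 0;0 0 -.7 0 0 0;0 0 -.7 0 0 0;0 0 -.7 0 0 0;-.3 0 -.6 0 0 0;-.3 0 -.5 0 0 0"

```text
time_s: 52.03
eef_pos: [0.4838, 0.1353, 0.2592]
eef_rot: [0.327, 0.626, 0.628, -0.326]
wrist_force: [0.5, -0.7, 0.2]
opening: 0.399
grasp_force: 0.0
```

```bash
python3 st.py;python3 asc.py 280 345 190 265; python3 - <<'E'
from spat import *
c=cams();find(c,"side",(1.7,1));find(c,"top")
E
```

```text
q6 0.605 yaw 1.5746 [0.4838 0.1353 0.2592] F [ 0.5 -0.7  0.2] M [ 0.368 -0.007  0.011] open 33.9 52.0333
190 .................................................................
192 .................................................................
194 .................................................................
196 .................................................................
198 ..................................@..............................
200 @................................................................
202 ..................................@..............................
204 .................................................................
206 .................................................................
208 .................................................................
210 ..........................................#......................
212 ..............................##############.....................
214 .............................##############......................
216 .......................####################......................
218 ...........
[... 1354 characters left out ...]
..............................
258 ..#################...#...................#......................
260 .........###....#######.................####.....................
262 ....................#######..........########....................
264 .....................#########################...................
side [310, 324, 73, 17, 171] mid [ 0.4383 -0.3597] len 0.195 dir -0.7 hdir -5.8 blade/handle end [[0.343, -0.359], [0.53, -0.365]]
top [374, 205, 45, 75, 888] mid [ 0.4625 -0.3322] len 0.241 dir 0.8 hdir -86.9 blade/handle end [[0.343, -0.346], [0.58, -0.287]]
top [320, 241, 13, 19, 176] mid [ 0.434  -0.1096] len 0.06 dir 6.4 hdir 73.0 blade/handle end [[0.407, -0.112], [0.461, -0.098]]
```

```bash
python3 pk.py .4415 -.348 -6.5 .25; python3 pk.py .4415 -.348 -6.5 .007|head -1
```

```text
tcp [ 0.4252 -0.3461  0.25  ] [-1.11, -0.08, 1.9, 0.41, 1.11, 0.43]
turn [ 4.65 10.28 17.37] = 18 x [0.258 0.571 0.965]  shift [-0.18 12.09  0.14] = 13 x [-0.014  0.93   0.011] from [0.4841 0.1341 0.2583] t 52.2
tcp [ 0.4252 -0.3461  0.007 ] [-1.11, 0.18, 2.14, 0.61, 0.67, 0.12]
```

Request:
carry_out --plan "0 0 0 .258 .571 .965;0 0 0 .258 .571 .965;0 0 0 .258 .571 .965;0 0 0 .258 .571 .965;0 0 0 .258 .571 .965;0 0 0 .258 .571 .965;0 0 0 .258 .571 .965;0 0 0 .258 .571 .965" --claw -0.2

```text
time_s: 52.9
eef_pos: [0.4836, 0.1328, 0.2565]
eef_rot: [0.212, 0.901, 0.366, -0.095]
wrist_force: [-0.9, 0.3, 0.1]
opening: 0.596
grasp_force: 0.0
```

Request:
carry_out --plan "0 0 0 .258 .571 .965;0 0 0 .258 .571 .965;0 0 0 .258 .571 .965;0 0 0 .258 .571 .965;0 0 0 .258 .571 .965;0 0 0 .258 .571 .965;0 0 0 .258 .571 .965;0 0 0 .258 .571 .965"

```text
time_s: 53.57
eef_pos: [0.4834, 0.1327, 0.2565]
eef_rot: [0.055, 0.986, 0.03, 0.156]
wrist_force: [0.6, 0.2, -0.1]
opening: 0.602
grasp_force: 0.0
```

Request:
carry_out --plan "0 0 0 .258 .571 .965;0 0 0 .258 .571 .965;-.013 .864 .01 0 0 0;-.013 .864 .01 0 0 0;-.013 .864 .01 0 0 0;-.013 .864 .01 0 0 0;-.013 .864 .01 0 0 0;-.013 .864 .01 0 0 0"

```text
time_s: 54.23
eef_pos: [0.4573, -0.0736, 0.2534]
eef_rot: [0.013, 0.975, -0.056, 0.215]
wrist_force: [1.3, -0.5, 0.6]
opening: 0.604
grasp_force: 0.0
```

Request:
carry_out --plan "-.013 .864 .01 0 0 0;-.013 .864 .01 0 0 0;-.013 .864 .01 0 0 0;-.013 .864 .01 0 0 0;-.013 .864 .01 0 0 0;-.013 .864 .01 0 0 0;-.013 .864 .01 0 0 0;-.013 .864 .01 0 0 0"

```text
time_s: 54.9
eef_pos: [0.4234, -0.3481, 0.2488]
eef_rot: [0.012, 0.975, -0.057, 0.215]
wrist_force: [0.7, 0.6, 0.7]
opening: 0.602
grasp_force: 0.0
```

Request:
carry_out --plan "-.25 0 .55 0 0 0;-.25 0 .55 0 0 0;-.25 0 .55 0 0 0;-.25 0 .55 0 0 0;0 0 0 0 0 0;0 0 0 0 0 0;0 0 0 0 0 0;0 0 0 0 0 0"

```text
time_s: 55.57
eef_pos: [0.4261, -0.348, 0.1556]
eef_rot: [0.014, 0.975, -0.055, 0.216]
wrist_force: [-0.3, -0.3, 0.8]
opening: 0.6
grasp_force: 0.0
```

```bash
python3 pk.py .4415 -.348 -6.5 .007; python3 asc.py 295 390 315 350
```

```text
tcp [ 0.4252 -0.3461  0.007 ] [-1.11, 0.18, 2.14, 0.61, 0.67, 0.12]
turn [ 0.04 -0.01  0.01] = 1 x [ 0.038 -0.007  0.008]  shift [-1.6  -0.04  3.36] = 4 x [-0.399 -0.011  0.839] from [ 0.4261 -0.348   0.1556] t 55.6
315 ...............................................................................................
317 ...............................................................................................
319 ...............................................................................................
321 ...............................................................................................
323 ...............................................................................................
325 ..............................................................................##########.......
327 .................................................................###########...................
329 .............#......................................#############.#.#..........................
331 .............#..............................#########...........................
[... 215 characters left out ...]

337 ...............#......#.###########..#.........................................................
339 ................#######.#.###..................................................................
341 ...............................................................................................
343 ...............................................................................................
345 ......................................#.......#................................................
347 .........................#...................#.................................................
349 .....................##.............#.....#....................................................
```

Spatula still in place. Descending and gripping.

Request:
carry_out --plan "-.22 0 .48 0 0 0;-.22 0 .48 0 0 0;-.22 0 .48 0 0 0;-.22 0 .48 0 0 0;-.22 0 .48 0 0 0;-.22 -.02 .46 0 0 0;-.22 -.02 .4 0 0 0;0 0 0 0 0 0"

```text
time_s: 56.33
eef_pos: [0.4241, -0.3438, 0.0073]
eef_rot: [0.011, 0.975, -0.056, 0.215]
wrist_force: [0.2, 1.3, 0.8]
opening: 0.596
grasp_force: 0.0
```

```bash
python3 pk.py .4415 -.348 -6.5 .007;python3 st.py
```

```text
tcp [ 0.4252 -0.3461  0.007 ] [-1.11, 0.18, 2.14, 0.61, 0.67, 0.12]
turn [-0.02  0.03 -0.01] = 1 x [-0.017  0.032 -0.01 ]  shift [0.03 0.06 0.02] = 1 x [0.027 0.055 0.022] from [ 0.4241 -0.3438  0.0073] t 56.3
q6 0.047 yaw -0.1146 [ 0.4241 -0.3438  0.0073] F [0.2 1.3 0.8] M [ 0.047  0.188 -0.032] open 50.7 56.3333
```

Request:
carry_out --plan ".03 .05 0 0 0 0;0 0 0 0 0 0;0 0 0 0 0 0;0 0 0 0 0 0;0 0 0 0 0 0;0 0 0 0 0 0;0 0 0 0 0 0;0 0 0 0 0 0" --claw 1

```text
time_s: 57.0
eef_pos: [0.4267, -0.3494, 0.0124]
eef_rot: [0.015, 0.975, -0.055, 0.217]
wrist_force: [-1.6, 1.1, 4.9]
opening: 0.144
grasp_force: 58.6
```

```bash
python3 st.py
```

```text
q6 0.052 yaw -0.1116 [ 0.4267 -0.3494  0.0124] F [-1.6  1.1  4.9] M [0.101 0.151 0.064] open 12.2 57.0
```

Request:
carry_out --plan "0 0 0 0 0 0;0 0 0 0 0 0;0 0 0 0 0 0;0 0 0 0 0 0;-.03 0 .08 0 0 0;0 0 0 0 0 0;0 0 0 0 0 0;0 0 0 0 0 0" --claw -0.2

```text
time_s: 57.67
eef_pos: [0.4261, -0.3476, 0.0066]
eef_rot: [0.013, 0.975, -0.055, 0.216]
wrist_force: [-0.6, 0.8, 0.9]
opening: 0.597
grasp_force: 0.0
```

Request:
carry_out --plan "0 0 0 0 0 0;0 0 0 0 0 0;0 0 0 0 0 0;0 0 0 0 0 0;0 0 0 0 0 0;0 0 0 0 0 0;0 0 0 0 0 0;0 0 0 0 0 0" --claw 1

```text
time_s: 58.33
eef_pos: [0.4262, -0.3479, 0.0071]
eef_rot: [0.013, 0.975, -0.055, 0.216]
wrist_force: [-1.8, 0.5, 4.6]
opening: 0.166
grasp_force: 59.0
```

Request:
carry_out --plan ".05 0 -.11 0 0 0;.05 0 -.11 0 0 0;.05 0 -.11 0 0 0;-.2 0 -.2 0 0 0;-.2 0 -.2 0 0 0;0 0 0 0 0 0;0 0 0 0 0 0;0 0 0 0 0 0"

```text
time_s: 59.0
eef_pos: [0.4046, -0.3456, 0.0292]
eef_rot: [0.013, 0.975, -0.056, 0.216]
wrist_force: [-0.3, -0.1, -0.8]
opening: 0.163
grasp_force: 58.6
```

```bash
python3 st.py;python3 pl2.py -95 10 -.013 .004 .25 "[.40,-.20,.37]"
```

```text
q6 0.045 yaw -0.114 [ 0.4046 -0.3456  0.0292] F [-0.3 -0.1 -0.8] M [-0.014  0.26  -0.003] open 13.9 59.0
turn [ 0. -0.  0.] = 1 x [ 0. -0.  0.]  shift [ 3.12 -3.59 -7.95] = 10 x [ 0.312 -0.359 -0.795] from [ 0.4046 -0.3456  0.0292] t 59.0
[-0.97, -0.37, 1.91, 0.33, 1.32, 0.68]
[-0.63, -0.23, 1.77, -0.14, 1.37, 0.56]
[-0.34, -0.14, 1.78, -0.58, 1.42, 0.38]
[-0.15, -0.13, 1.91, -0.98, 1.4, 0.14]
then shift [ 3.25  0.94 -4.41]
tcp [0.4564 0.015  0.3649] [0.3, 0.13, 1.66, -0.88, 1.75, 0.41]
turn [ -4.41 -10.66 -16.5 ] = 17 x [-0.259 -0.627 -0.971]  shift [ -1.66   0.5  -12.26] = 14 x [-0.118  0.036 -0.876] from [ 0.4046 -0.3456  0.0292] t 59.0
```

Request:
carry_out --plan ".312 -.359 -.795 0 0 0;.312 -.359 -.795 0 0 0;.312 -.359 -.795 0 0 0;.312 -.359 -.795 0 0 0;.312 -.359 -.795 0 0 0;.312 -.359 -.795 0 0 0;.312 -.359 -.795 0 0 0;.312 -.359 -.795 0 0 0"

```text
time_s: 59.67
eef_pos: [0.401, -0.2277, 0.3032]
eef_rot: [0.013, 0.975, -0.055, 0.216]
wrist_force: [1.5, -1.1, -0.7]
opening: 0.164
grasp_force: 58.7
```

Request:
carry_out --plan ".312 -.359 -.795 0 0 0;.312 -.359 -.795 0 0 0;0 0 0 -.245 -.592 -.917;0 0 0 -.245 -.592 -.917;0 0 0 -.245 -.592 -.917;0 0 0 -.245 -.592 -.917;0 0 0 -.245 -.592 -.917;0 0 0 -.245 -.592 -.917"

```text
time_s: 60.33
eef_pos: [0.4008, -0.1996, 0.37]
eef_rot: [0.132, 0.972, 0.195, 0.025]
wrist_force: [-0.6, 0.5, -1.5]
opening: 0.162
grasp_force: 58.7
```

Request:
carry_out --plan "0 0 0 -.245 -.592 -.917;0 0 0 -.245 -.592 -.917;0 0 0 -.245 -.592 -.917;0 0 0 -.245 -.592 -.917;0 0 0 -.245 -.592 -.917;0 0 0 -.245 -.592 -.917;0 0 0 -.245 -.592 -.917;0 0 0 -.245 -.592 -.917"

```text
time_s: 61.0
eef_pos: [0.4009, -0.1993, 0.3696]
eef_rot: [0.264, 0.8, 0.488, -0.229]
wrist_force: [-0.3, 0.3, -0.8]
opening: 0.162
grasp_force: 58.7
```

Request:
carry_out --plan "0 0 0 -.245 -.592 -.917;0 0 0 -.245 -.592 -.917;0 0 0 -.245 -.592 -.917;0 0 0 -.245 -.592 -.917;0 0 0 0 0 0;0 0 0 0 0 0;0 0 0 0 0 0;0 0 0 0 0 0"

```text
time_s: 61.67
eef_pos: [0.4008, -0.2, 0.3705]
eef_rot: [0.312, 0.655, 0.599, -0.339]
wrist_force: [-0.2, 0.1, -0.7]
opening: 0.161
grasp_force: 58.8
```

```bash
python3 st.py;python3 pl2.py -95 10 -.013 .004 .25
```

```text
q6 0.148 yaw 1.4795 [ 0.4008 -0.2     0.3705] F [-0.2  0.1 -0.7] M [ 0.435 -0.079 -0.037] open 13.7 61.6667
tcp [0.4564 0.015  0.3649] [0.3, 0.13, 1.66, -0.88, 1.75, 0.41]
turn [ 0.01 -0.02 -0.02] = 1 x [ 0.013 -0.015 -0.023]  shift [ 3.26  0.92 -4.4 ] = 6 x [ 0.543  0.153 -0.734] from [ 0.4008 -0.2     0.3705] t 61.7
```

Request:
carry_out --plan ".465 .132 -.63 0 0 0;.465 .132 -.63 0 0 0;.465 .132 -.63 0 0 0;.465 .132 -.63 0 0 0;.465 .132 -.63 0 0 0;.465 .132 -.63 0 0 0;.465 .132 -.62 0 0 0;0 0 0 0 0 0"

```text
time_s: 62.33
eef_pos: [0.4577, 0.0187, 0.3639]
eef_rot: [0.312, 0.654, 0.601, -0.338]
wrist_force: [-1.4, -0.1, -0.7]
opening: 0.162
grasp_force: 58.9
```

```bash
python3 edge.py;python3 pl2.py -95 10 -.013 .004 .025; python3 asc.py 285 345 160 245
```

```text
E [0.4584 0.0344 0.2494] pix [305.3 184.7] B [305.4 124.6]
tcp [0.4564 0.015  0.1399] [0.3, 0.33, 1.88, -0.87, 1.48, 0.73]
turn [ 0.02 -0.01  0.01] = 1 x [ 0.021 -0.011  0.008]  shift [ 4.58 -0.01  3.23] = 6 x [ 0.764 -0.001  0.539] from [0.4568 0.0158 0.3642] t 62.4
160 .................#####..................####..........##....
162 .................######......#............###@.#...@........
164 .................######........#...................@....@...
166 .................######...........@.....@.........@....@....
168 .................#####....................................@.
170 .................#####...................@........@...@...@.
172 .................#####...............#@..@........@......@..
174 .................#####...................@..............@...
176 .................#####...................@..............@...
178 .................#####.................................@....
180 .................#####......................................
182 .................#####......................................
184 ..................###...........................
[... 1262 characters left out ...]
####.....#################...#....................
226 #############......###############..........................
228 ############........#.##########............................
230 #############.........#########.............................
232 ##############...........######.............................
234 ##############..............................................
236 ...####......................#..............................
238 ...........................................................#
240 ...........................................................#
242 ...........................................................#
244 ............................................................
```

Request:
carry_out --plan ".31 0 .22 0 0 0;.31 0 .22 0 0 0;.31 0 .22 0 0 0;.31 0 .22 0 0 0;.31 0 .22 0 0 0;.31 0 .22 0 0 0;.31 0 .22 0 0 0;.31 0 .22 0 0 0"

```text
time_s: 63.2
eef_pos: [0.4557, 0.0145, 0.2408]
eef_rot: [0.312, 0.653, 0.6, -0.34]
wrist_force: [-0.2, -0.5, 0.0]
opening: 0.167
grasp_force: 58.8
```

Request:
carry_out --plan ".3 0 .21 0 0 0;.3 0 .21 0 0 0;.3 0 .21 0 0 0;.3 0 .21 0 0 0;.25 0 .18 0 0 0;.2 0 .14 0 0 0;0 0 0 0 0 0;0 0 0 0 0 0"

```text
time_s: 63.87
eef_pos: [0.4558, 0.0143, 0.1615]
eef_rot: [0.312, 0.653, 0.6, -0.341]
wrist_force: [-0.3, 1.0, -0.5]
opening: 0.159
grasp_force: 58.8
```

```bash
python3 st.py; python3 pl2.py -95 10 -.013 .004 .025; python3 edge.py
```

```text
q6 0.721 yaw 1.4868 [0.4558 0.0143 0.1615] F [-0.3  1.  -0.5] M [ 0.49   0.049 -0.021] open 13.5 63.8667
tcp [0.4564 0.015  0.1399] [0.3, 0.33, 1.88, -0.87, 1.48, 0.73]
turn [0.01 0.   0.02] = 1 x [0.008 0.002 0.019]  shift [0.45 0.01 0.29] = 1 x [0.453 0.014 0.294] from [0.4558 0.0143 0.1615] t 63.9
E [0.4581 0.033  0.0476] pix [307.8 243.9] B [307.9 191.5]
```

Request:
carry_out --plan ".11 0 .07 0 0 0;.11 0 .07 0 0 0;.11 0 .07 0 0 0;.1 0 .07 0 0 0;0 0 0 0 0 0;0 0 0 0 0 0;0 0 0 0 0 0;0 0 0 0 0 0"

```text
time_s: 64.63
eef_pos: [0.456, 0.0151, 0.1415]
eef_rot: [0.312, 0.654, 0.6, -0.34]
wrist_force: [-0.3, -0.5, 0.5]
opening: 0.163
grasp_force: 58.8
```

```bash
python3 st.py; python3 edge.py;python3 asc.py 285 345 185 265
```

```text
q6 0.751 yaw 1.4851 [0.456  0.0151 0.1415] F [-0.3 -0.5  0.5] M [ 0.51   0.012 -0.035] open 13.9 64.6333
E [0.4576 0.0336 0.0266] pix [307.8 249.5] B [308.  197.9]
185 ...@@@@@@@@@@@@@@@@@...@...@#...............................
187 ......@@@@..@.@@@@@....@...@@...............................
189 ...@...@@@@....@@@@.@.@....@@.....@@@.......................
191 ...@@@...@@@@@@@@@@@.....@@.................................
193 ....@@#@@......@@@.......@.........@........................
195 ......@@@@.@.......@@...@@........@.........................
197 .........@@@....###############..@..........................
199 @.........@#@@@###############...@..........................
201 @#@@.......@@@@################.@...........................
203 ..@##.......@..################@............................
205 ...#@@@.....@..################.............................
207 .....@#@@#@@...###############..............................
209 .......@@#.@##@###############..............................
211 ...............###############..#.....#.....................
213 ..............@#######
[... 963 characters left out ...]
#####.............................................
245 ###############.............................................
247 ###############.............................................
249 ################............................................
251 ###############.............................................
253 ################............................................
255 ################............................................
257 #################....................#......................
259 ##################..................###.....................
261 ####################..............######....................
263 ########################################....................
```

Request:
carry_out --plan ".06 0 .04 0 0 0;0 0 0 0 0 0;0 0 0 0 0 0;0 0 0 0 0 0;0 0 0 0 0 0;0 0 0 0 0 0;0 0 0 0 0 0;0 0 0 0 0 0" --claw 0.2

```text
time_s: 65.5
eef_pos: [0.4559, 0.0151, 0.1385]
eef_rot: [0.312, 0.654, 0.6, -0.34]
wrist_force: [0.4, -0.5, -1.5]
opening: 0.401
grasp_force: 0.2
```

Request:
carry_out --plan "0 0 -.2 0 0 0;0 0 -.4 0 0 0;0 0 -.6 0 0 0;0 0 -.7 0 0 0;0 0 -.7 0 0 0;0 0 -.7 0 0 0;-.3 0 -.6 0 0 0;-.3 0 -.5 0 0 0"

```text
time_s: 66.17
eef_pos: [0.467, 0.1469, 0.2605]
eef_rot: [0.312, 0.653, 0.6, -0.34]
wrist_force: [0.5, -1.5, -0.2]
opening: 0.398
grasp_force: 0.0
```

Request:
carry_out --plan "-.2 0 -.6 0 0 0;-.2 0 -.6 0 0 0;-.2 0 -.5 0 0 0;0 0 0 0 0 0;0 0 0 0 0 0;0 0 0 0 0 0;0 0 0 0 0 0;0 0 0 0 0 0"

```text
time_s: 66.83
eef_pos: [0.4702, 0.186, 0.3166]
eef_rot: [0.312, 0.653, 0.6, -0.341]
wrist_force: [-0.4, -0.3, -0.5]
opening: 0.398
grasp_force: 0.0
```

```bash
python3 st.py; python3 asc.py 285 345 195 265; python3 - <<'E'
from h import *
c=cams();a=cv2.resize(c["top"]["pixels"][150:300,150:450],(800,400),interpolation=2)[:,:];b=c["side"]["pixels"][140:350,250:460]
a=cv2.resize(c["top"]["pixels"][150:300,250:450],(400,300),interpolation=2);b=cv2.resize(b,(400,400),interpolation=2)
a=cv2.copyMakeBorder(a,0,100,0,0,0);cv2.imwrite("pics/f.png",np.hstack([a,b])[:,:,::-1])
E
```

```text
q6 0.61 yaw 1.4878 [0.4702 0.186  0.3166] F [-0.4 -0.3 -0.5] M [ 0.459  0.001 -0.011] open 33.8 66.8333
195 ............................................................
197 ..........................@@................................
199 .............................#..............................
201 ...@.@.......................@..............................
203 .............................@..............................
205 ................................###.........................
207 .............................#####..........................
209 .......................###########..........................
211 .......................###########....#.....................
213 .......................######################...............
215 ..................##.#######################................
217 ..................##########################................
219 ...................########################.................
221 ..................########################..................
223 .....##########....#######################..................
225 #############....
[... 578 characters left out ...]
#####.............................................
245 ###############.............................................
247 ###############.............................................
249 ###############.............................................
251 ################.............#..............................
253 #####..........##...#.......................................
255 #####.......................................................
257 ..#####..............................#......................
259 ......#..........#..................###.....................
261 ................####..............######....................
263 ................###.####################....................
```

View pics/f.png

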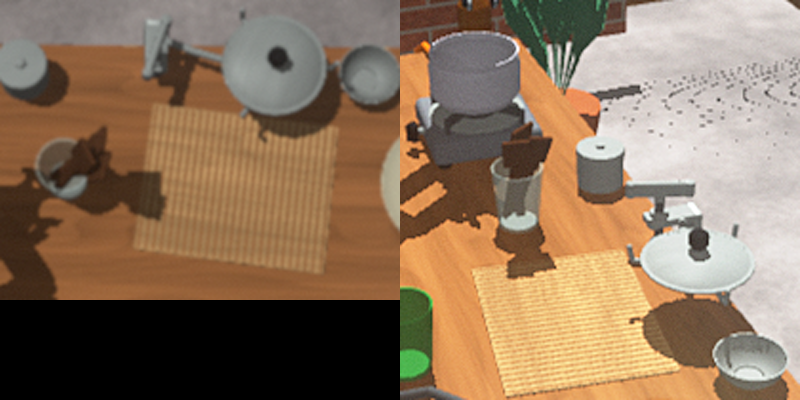

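The final view shows all three blades up in the clear tumbler at (83,160), leaning to the right (-y, away from the ring). The lid lies level in the cradle with its knob at (278,57), the mat is empty and the arm is clear. Handing in.

```bash
python3 -c "
from bench import ctrl
print(ctrl.hand_in())"
```

```text
the job is handed in; nothing more can be done
None
```

I handed the job in at about 67 s of the 210 s: the clamp was snugged first (about 0.5 N m by feel), the lid then laid level in the cradle, knob up, and all three spatulas stand handle down in the clear tumbler, leaning away from the gas ring; no verdict came back.

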